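# Clear the bench after an ultrasonic session

### The job

Clear up the bench after the ultrasonic session: hang both ear defenders over the bar of the rail, each with its headband resting across the top of the bar and one cup hanging on either side, and put every sample tube into the tray that matches its cap colour, lying flat on the tray's floor. Leave the reagent bottle, the microtube rack and the beaker where they are.

Things in the scene. Friction and masses are not known exactly. Their poses are not given: they have to be found in the camera images.
- green_1: capped plastic sample tube with green-coloured square cap, lying flat on the bench. 110 mm long: white round body 22 mm diameter, 86 mm long, plus a square cap 22 x 22 mm, 24 mm long, at its +x end. Origin at mid-length on the tube's axis (11 mm above what it lies on); x runs along the tube towards the cap. May be absent (None)
- orange_1: capped plastic sample tube with orange-coloured square cap, lying flat on the bench. 110 mm long: white round body 22 mm diameter, 86 mm long, plus a square cap 22 x 22 mm, 24 mm long, at its +x end. Origin at mid-length on the tube's axis (11 mm above what it lies on); x runs along the tube towards the cap. May be absent (None)
- green_2: capped plastic sample tube with green-coloured square cap, lying flat on the bench. 110 mm long: white round body 22 mm diameter, 86 mm long, plus a square cap 22 x 22 mm, 24 mm long, at its +x end. Origin at mid-length on the tube's axis (11 mm above what it lies on); x runs along the tube towards the cap. May be absent (None)
- orange_2: capped plastic sample tube with orange-coloured square cap, lying flat on the bench. 110 mm long: white round body 22 mm diameter, 86 mm long, plus a square cap 22 x 22 mm, 24 mm long, at its +x end. Origin at mid-length on the tube's axis (11 mm above what it lies on); x runs along the tube towards the cap. May be absent (None)
- green_3: capped plastic sample tube with green-coloured square cap, lying flat on the bench. 110 mm long: white round body 22 mm diameter, 86 mm long, plus a square cap 22 x 22 mm, 24 mm long, at its +x end. Origin at mid-length on the tube's axis (11 mm above what it lies on); x runs along the tube towards the cap. May be absent (None)
- orange_3: capped plastic sample tube with orange-coloured square cap, lying flat on the bench. 110 mm long: white round body 22 mm diameter, 86 mm long, plus a square cap 22 x 22 mm, 24 mm long, at its +x end. Origin at mid-length on the tube's axis (11 mm above what it lies on); x runs along the tube towards the cap. May be absent (None)
- green_tray: green open sample tray, fixed, 150 mm (x) by 170 mm (y), 30 mm high, walls and floor 5 mm thick (inside 140 x 160 mm). Origin at the centre of its underside, floor surface at +5 mm. Room for three tubes side by side along its y, each lying along its x
- orange_tray: orange open sample tray, fixed, 150 mm (x) by 170 mm (y), 30 mm high, walls and floor 5 mm thick (inside 140 x 160 mm). Origin at the centre of its underside, floor surface at +5 mm. Room for three tubes side by side along its y, each lying along its x
- muff_blue: rigid ear defender with blue cups, standing on its cups, headband arching over. 134 mm wide in x (cup to cup), 56 mm deep in y, 155 mm high; origin on the bench midway between the cups. Black crown pad 44 (x) x 26 (y) x 20 mm, top z = 155, underside z = 135, to be pinched across its 26 mm from above. Gap between cups, open along y, is 74 mm wide (98 between the hard shells)
- muff_yellow: rigid ear defender with yellow cups, standing on its cups, headband arching over. 134 mm wide in x (cup to cup), 56 mm deep in y, 155 mm high; origin on the bench midway between the cups. Black crown pad 44 (x) x 26 (y) x 20 mm, top z = 155, underside z = 135, to be pinched across its 26 mm from above. Gap between cups, open along y, is 74 mm wide (98 between the hard shells)
- muff_blue_crown (a point): point at the centre of the underside of the crown pad of the ear defender with blue cups, 135 mm above its origin; this is what sits on the bar
- muff_yellow_crown (a point): point at the centre of the underside of the crown pad of the ear defender with yellow cups, 135 mm above its origin; this is what sits on the bar
- rail: fixed bench rail: a horizontal round bar along its y, 340 mm long, 16 mm diameter, on a post at each end. Origin on the bench below the bar's middle
- rail_mid (a point): middle of the rail's bar, on the bar's axis, 175 mm above the bench; y runs along the bar
- reagent_bottle: white reagent bottle with a blue collar, 68 mm diameter, 125 mm high, origin at the centre of its underside; to be left alone
- microtube_rack: blue rack of clear microtubes, 70 x 150 mm, 42 mm high, origin at the centre of its underside; to be left alone
- beaker: small glass beaker, 72 mm diameter, 85 mm high, origin at the centre of its underside; to be left alone
There are look-alikes about, which are no part of the job. Leave any pink look-alike of the orange_3 alone. Leave any turquoise look-alike of the orange_2 alone.

How it is judged:
By the outcome, as a careful person would: the job done as asked, in the order asked, and still so for the second after the job is handed in, with the robot touching nothing.
Of green_1, orange_1, green_2, orange_2, green_3, orange_3 only 5 to 6 are there at a start; the rules pass over those that are not, and their reading is None.
At some moment in a run one of green_1, orange_1, green_2, orange_2, green_3, orange_3 may be knocked a few centimetres aside while the robot is not near it.
It also fails if it takes over 208 s, if anything falls off the work surface, if the arm or the gripper's body presses on something with over 40 N, if the wrist force passes 120 N, or if a joint passes its speed limit or range.

### The arm

A 6-joint arm with a two-finger parallel gripper is mounted at the origin on the work surface. World frame = base frame: x ahead of the robot, y to its left, z up, the work surface at z = 0. Lengths are in mm, angles in rad, forces in N, time in s.
With the tool pointing down it reaches from about 350 to 875 mm from the base axis. Payload 15.5 kg.
Tool frame: the origin (TCP) lies at the very end of the fingers, on their centre line; the grasp point (between the pads) lies 19 mm behind it; z points along the fingers, x is the direction in which the jaws open and shut, and the axes are right-handed (so a half turn about z gives the same grasp; the last joint's range is limited). The gripper opens to 85 mm and grips with 20 to 120 N. Pads are 22 mm wide; open, the fingers measure 114 mm over their backs; the gripper's body (76 mm by 85 mm) begins 54 mm behind the grasp point. The pads swing forward as they close: fully open they stand 13 mm farther back than shut.
Start: joints at [1.062, 0.494, 1.345, -0, 1.302, -0.096], TCP at [251.303, 572.253, 231.277] pointing down, gripper open.
Joint ranges: [-2.91, 2.91], [-0.82, 2.16], [0.22, 2.67], [-1.22, 4.37], [0.12, 2.79], [-3.08, 3.08]. Speed limits (rad/s): [1.89, 1.89, 2.57, 3.01, 3.01, 3.01].

### API

Orientations are given as a unit quaternion [w, x, y, z].
In Python, from workcell import robot gives the robot as it stands.
- The arm moves only by the tool apply_moves, never from a script. Its argument "motion" is text: rows parted by semicolons, each of 7 numbers parted by spaces: the opening, from 0 (shut) to 1 (fully open), then the shift along the world's x, y, z in cm, then the turn, a rotation vector about the world's x, y, z in degrees. In form: jaw tx ty tz wx wy wz; .... A call has 1 to 12 rows; each row shifts and turns the commanded pose from where the row before left it; what a row does not reach is not made up. A row lasts 1/10 s, in which the tool goes at most 50 mm and 8.59 degrees, less where a joint would pass 70% of its speed; a pose out of reach is approached as far as the arm can. A call is refused whole if a number of a shift passes 5 or a number of a turn 8.59, either way. A call with a gripper value outside its range is refused whole. The fingers move at their own pace and stop on an object; "force" is the grip in N (left out, the last holds). Time passes only in rows, so rows that do not move let the fingers close. It gives the time, the measured TCP pose, the force and the opening at its end, in the units of the state.
- robot.read_state(): the state, without advancing time (a new reading comes with each control period).
- robot.read_camera(name): name is "scene" or "top" or "wrist"; returns a dict with "image" (384x512x3 uint8, red, green, blue), "camera_matrix" (3x3 intrinsics, pixels), "rvec" (rotation vector, rad) and "tvec" (3), from world to camera coordinates, as OpenCV has them. Camera axes: x right, y down, z forward; pixel columns grow to the right and rows downward; lengths in mm; the calibration is good to about 2 mm. A picture is of the moment at which its call begins. There is no depth.
- robot.close_job(): hands the job in, once; it reports no verdict.
Trained networks look in the newest picture that a camera, given by its name, has taken for a name from the list of things; names that differ only in an ending like _2 or _b are one class to them, and where a whole thing is asked for, a point or a joint stands for the part that bears it (a point fixed in the world has none). Each returns a list of dicts, best first, with "p" (0 to 1); they miss things now and then, are a little off and sometimes report something else, mostly with a low value. They report only what shows in the picture. A call takes as long as a camera call. They do not tell look-alikes from the thing itself.
- robot.cut_out(camera, name): "mask" (384x512 bool, what is visible of it).
- robot.pinpoint(camera, name): "xyz" ([x, y, z] in mm, in the coordinates of the camera as it stood for that picture, good to about 4 mm: a listed point, or the origin of a listed thing).
The state is a dict: "time_s": time; "joint_pos": joint angles; "qd": joint speeds; "effort": joint torques, N m; "eef_pos": TCP position; "orientation": TCP orientation; "wrist_force": force on the tool from outside, world axes, zero at the start; "moment": the same for the moment, N m; "opening": finger opening in mm.
Only numpy, scipy, OpenCV 4.12 (cv2) and the standard library are available. Lean on these libraries where they do the work, as an engineer would, in place of code of your own. Each camera call takes 0.05 s, during which the arm holds its last target.

## Working session

There is one attempt and no reset: what is moved stays moved. The work goes in short steps, Python scripts to look and compute and a tool call to move; the robot and the scene stay as the last step left them, time stands still between calls to the robot, and variables do not carry over. Pictures are saved under pics/ and viewed, and the job is handed in when it is done.

Besides the shell and the picture viewer there is one more tool, called after "Emit:" as name(argument=value, ...) on one line, values as JSON. apply_moves: Moves the arm, as the interface text tells. Its arguments: {"type":"object","properties":{"motion":{"type":"string"},"force":{"type":"number"}},"required":["motion"]}

```bash
ls; mkdir -p pics
cat > h.py <<'E'
import numpy as np, cv2
from workcell import robot
def shot(n,fn=None):
    c=robot.read_camera(n)
    if fn: cv2.imwrite('pics/'+fn,cv2.cvtColor(c['image'],cv2.COLOR_RGB2BGR))
    return c
def RT(c):
    R,_=cv2.Rodrigues(np.array(c['rvec'],float)); return R,np.array(c['tvec'],float).reshape(3)
def c2w(c,p):
    R,t=RT(c); return R.T@(np.array(p,float)-t)
def px2w(c,u,v,z):
    R,t=RT(c); K=np.array(c['camera_matrix']); d=R.T@np.linalg.solve(K,[u,v,1.]); o=-R.T@t
    return o+d*(z-o[2])/d[2]
def w2px(c,p):
    K=np.array(c['camera_matrix']);R,t=RT(c); q=K@(R@np.array(p,float)+t); return q[:2]/q[2]
E
python3 - <<'E'
from h import *
for n in ['scene','top','wrist']:
    c=shot(n,n+'0.png'); R,t=RT(c); print(n,(-R.T@t).round(0),np.array(c['camera_matrix']).round(0).tolist())
    if n=='wrist': continue
    for k in ['green_1','orange_1','green_tray','orange_tray','muff_blue','muff_yellow','rail_mid','reagent_bottle','microtube_rack','beaker']:
        for r in robot.pinpoint(n,k):
            w=c2w(c,r['xyz']); print(k,round(r['p'],2),w.round(0),w2px(c,w).round(0))
s=robot.read_state(); print(s)
E
```

```text
pics
scene [1288.  619.  781.] [[398.0, 0.0, 252.0], [0.0, 398.0, 196.0], [0.0, 0.0, 1.0]]
green_1 0.74 [ 444. -177.    8.] [233. 205.]
green_1 0.56 [ 568. -290.    9.] [185. 209.]
orange_1 0.67 [441. 162.  15.] [317. 241.]
orange_1 0.59 [460.  77.  10.] [290. 234.]
orange_1 0.59 [302. 212.   9.] [353. 227.]
orange_1 0.58 [ 221. -270.   10.] [253. 172.]
orange_1 0.53 [445. -82.  11.] [254. 214.]
green_tray 0.72 [ 641. -110.    2.] [207. 242.]
green_tray 0.71 [ 366. -322.    4.] [218. 184.]
green_tray 0.26 [440. 163.  12.] [317. 241.]
orange_tray 0.8 [640. 126.   0.] [268. 275.]
orange_tray 0.43 [ 505. -416.   -4.] [175. 193.]
muff_blue 0.88 [ 366. -323.    2.] [218. 184.]
muff_yellow 0.89 [ 505. -417.   -1.] [174. 192.]
rail_mid 0.73 [448. 351. 174.] [384. 222.]
reagent_bottle 0.86 [ 715. -316.    4.] [146. 228.]
reagent_bottle 0.56 [798. -13.   3.] [191. 284.]
microtube_rack 0.86 [796. -14.   1.] [192. 284.]
microtube_rack 0.54 [ 716. -317.    1.] [145. 229.]
beaker 0.84 [731. 286.  -1.] [298. 326.]
top [ 416.  -17. 1036.] [[362.0, 0.0, 260.0], [0.0, 362.0, 188.0], [0.0, 0.0, 1.0]]

[... 966 characters left out ...]
], [0.0, 0.0, 1.0]]
{'time_s': 1.15, 'joint_pos': array([ 1.06151473e+00,  4.93585851e-01,  1.34552984e+00,  1.73749902e-05,
        1.30248674e+00, -9.54703334e-02]), 'qd': array([-0.00096929, -0.00172551, -0.0009362 , -0.00111431, -0.0014565 ,
        0.00108302]), 'effort': array([-7.62604104e-04, -8.82051730e+01, -3.84289527e+01, -5.42949456e-04,
        8.63659025e-04,  5.34984895e-05]), 'eef_pos': array([251.28374533, 572.24924015, 231.27564058]), 'orientation': array([-5.14815362e-06,  8.37289087e-01,  5.46760445e-01, -8.21919389e-06]), 'wrist_force': array([ 0.07094465, -0.07923407, -0.57242199]), 'moment': array([-0.01960366, -0.00663808,  0.02957924]), 'opening': 85.51859449461335}
```

View pics/top0.png

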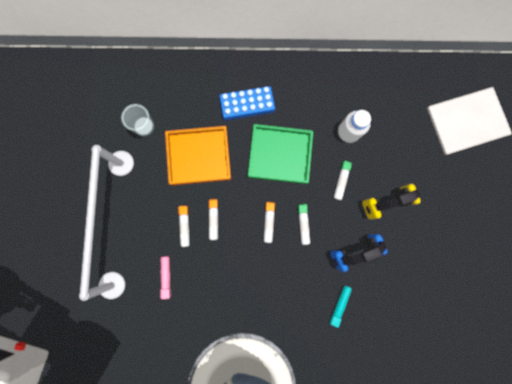

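View pics/scene0.png

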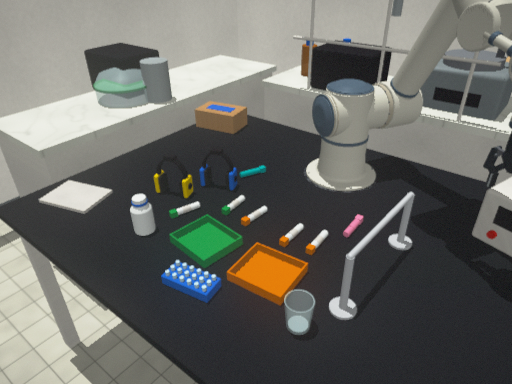

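```bash
cat >> h.py <<'E'
def hsv(c): return cv2.cvtColor(c['image'],cv2.COLOR_RGB2HSV)
def blobs(m,amin):
    n,l,s,ce=cv2.connectedComponentsWithStats(m.astype(np.uint8)); 
    return [(l==i) for i in range(1,n) if s[i,4]>=amin]
def tubes(c,name,up=None):
    "cap + white body -> centre/yaw on plane z=11"
    out=[]
    for r in robot.cut_out(name,'green_1')+robot.cut_out(name,'orange_1'):
        m=r['mask'].astype(bool)
        if m.sum()<60: continue
        H=hsv(c)[m]; sat=H[:,1]>110; 
        v,u=np.nonzero(m)
        if sat.sum()<8 or (~sat).sum()<8: tag='?'
        P=np.array([px2w(c,a,b,14)[:2] for a,b in zip(u,v)])
        (cx,cy),(w,h),_=cv2.minAreaRect(P.astype(np.float32))
        q=P-P.mean(0); _,_,V=np.linalg.svd(q,full_matrices=False); d=V[0]
        if sat.any() and (~sat).any() and (P[sat].mean(0)-P[~sat].mean(0))@d<0: d=-d
        hue=np.median(H[sat,0]) if sat.any() else -1
        out.append((round(r['p'],2),int(m.sum()),(round(cx,1),round(cy,1)),sorted((round(w),round(h))),round(np.degrees(np.arctan2(d[1],d[0])),1),hue,round(sat.mean(),2),w2px(c,[cx,cy,14]).round(0)))
    return out
E
python3 - <<'E'
from h import *
c=shot('top')
for o in tubes(c,'top'): print(*o)
for k in ['green_tray','orange_tray','rail','muff_blue','muff_yellow']:
    for r in robot.cut_out('top',k)[:2]:
        m=r['mask'].astype(bool); v,u=np.nonzero(m)
        z={'g':30,'o':30,'r':175,'m':60}[k[0]]
        P=np.array([px2w(c,a,b,z)[:2] for a,b in zip(u,v)],np.float32)
        R=cv2.minAreaRect(P); print(k,round(r['p'],2),m.sum(),np.round(R[0],1),np.round(R[1],1),round(R[2],1),[u.min(),u.max(),v.min(),v.max()])
H=hsv(c)
for k,lo,hi in [('blue',105,125),('yellow',20,32)]:
    m=(H[...,0]>=lo)&(H[...,0]<=hi)&(H[...,1]>120)&(H[...,2]>60)
    for b in blobs(m,15):
        v,u=np.nonzero(b); print(k,b.sum(),u.mean().round(1),v.mean().round(1),px2w(c,u.mean(),v.mean(),50)[:2].round(0))
for n in ['top','scene']:
    c=shot(n)
    for k in ['muff_blue_crown','muff_yellow_crown','rail_mid','rail']:
        for r in robot.pinpoint(n,k)[:2]: print(n,k,round(r['p'],2),c2w(c,r['xyz']).round(0))
E
```

```text
0.8 294 (444.0, -175.0) [23, 105] 3.9 71.0 0.16 [304. 224.]
0.55 317 (569.6, -289.0) [27, 112] -16.1 71.0 0.18 [343. 180.]
0.44 344 (460.2, 81.4) [28, 112] 1.5 18.0 0.24 [213. 219.]
0.83 322 (219.2, -272.1) [25, 109] 156.6 90.0 1.0 [341. 306.]
0.77 318 (449.9, -77.3) [25, 109] -3.8 19.0 0.2 [269. 222.]
0.68 368 (299.7, 207.6) [27, 113] -176.6 -1 0.0 [166. 278.]
0.64 277 (439.8, 161.7) [23, 104] 3.9 19.5 0.19 [184. 226.]
0.55 325 (458.8, 81.3) [22, 109] 1.4 18.5 0.21 [213. 219.]
0.19 3254 (641.6, 126.8) [157, 174] 93.5 20.0 1.0 [198. 155.]
green_tray 0.87 3163 [ 642.8 -109.8] [170.2 154.6] 83.6 [np.int64(249), np.int64(312), np.int64(125), np.int64(183)]
orange_tray 0.95 3368 [638.  124.8] [160.1 176. ] 5.5 [np.int64(165), np.int64(230), np.int64(127), np.int64(186)]
rail 0.73 853 [ 372.3 -280.5] [ 54.  128.4] 21.9 [np.int64(332), np.int64(386), np.int64(236), np.int64(271)]
rail 0.69 2354 [448.5 311.7] [100.5 353.8] 88.9 [np.int64(80), np.int64(132), np.int64(147), np.int64(299)]
muff_blue 0.83 933 [ 367.  -314.7] [ 63.8 146.9] 22.4 [np.int64(331), np.int64(386), np.int64(235), np.in
[... 381 characters left out ...]
[781. -13.]
blue 104 376.4 237.9 [ 405. -367.]
blue 30 384.8 251.7 [ 368. -389.]
blue 242 339.0 260.1 [ 347. -262.]
yellow 2344 197.8 156.8 [630. 122.]
yellow 86 409.4 187.2 [ 545. -466.]
yellow 299 371.3 208.4 [ 486. -357.]
yellow 45 416.8 200.9 [ 507. -485.]
yellow 25 212.9 203.8 [500.  79.]
yellow 30 269.8 206.6 [492. -76.]
yellow 26 182.9 209.9 [483. 159.]
top muff_blue_crown 0.93 [ 369. -319.  130.]
top muff_yellow_crown 0.97 [ 509. -412.  134.]
top rail_mid 0.88 [451. 355. 176.]
scene muff_blue_crown 0.73 [ 368. -321.  134.]
scene muff_blue_crown 0.3 [443. 163.  19.]
scene muff_yellow_crown 0.88 [ 508. -413.  131.]
scene rail_mid 0.6 [446. 347. 179.]
scene rail 0.67 [ 503. -413.   -3.]
```

Emit:
apply_moves(motion="0.6 1.5 -4.6 0.8 0 0 -4; 0.6 1.5 -4.6 0.8 0 0 -4; 0.6 1.5 -4.6 0.8 0 0 -4; 0.6 1.5 -4.6 0.8 0 0 -4; 0.6 1.5 -4.6 0.8 0 0 -4; 0.6 1.5 -4.6 0.8 0 0 -4; 0.6 1.5 -4.6 0.8 0 0 -4; 0.6 1.5 -4.6 0.8 0 0 -4; 0.6 1.5 -4.6 0.8 0 0 -4; 0.6 1.5 -4.6 0.8 0 0 -4; 0.6 1.5 -4.6 0.8 0 0 0; 0.6 1.5 -4.6 0.8 0 0 0", force=40)

```text
time_s: 3.25
eef_pos: [431.5, 18.2, 327.9]
orientation: [0.0, 0.974, 0.227, 0.0]
wrist_force: [1.0, 1.6, 0.0]
opening: 51.2
```

Emit:
apply_moves(motion="0.6 -0.7 -4.8 -0.5 0 0 0; 0.6 -0.7 -4.8 -0.5 0 0 0; 0.6 -0.7 -4.8 -0.5 0 0 0; 0.6 -0.7 -4.8 -0.5 0 0 0; 0.6 -0.7 -4.8 -0.5 0 0 0; 0.6 -0.7 -4.8 -0.5 0 0 0; 0.6 -0.7 -4.8 -0.5 0 0 -2; 0.6 0 0 0 0 0 0")

```text
time_s: 4.05
eef_pos: [381.3, -320.7, 291.5]
orientation: [0.0, 0.978, 0.208, -0.0]
wrist_force: [0.5, 0.3, 0.4]
opening: 51.4
```

Run:
```python
from h import *
c=shot('wrist','w1.png')
for r in robot.pinpoint('wrist','muff_blue_crown')[:2]: print(round(r['p'],2),c2w(c,r['xyz']).round(1))
```

```text
0.87 [ 362.9 -322.4  138.4]
```

View pics/w1.png

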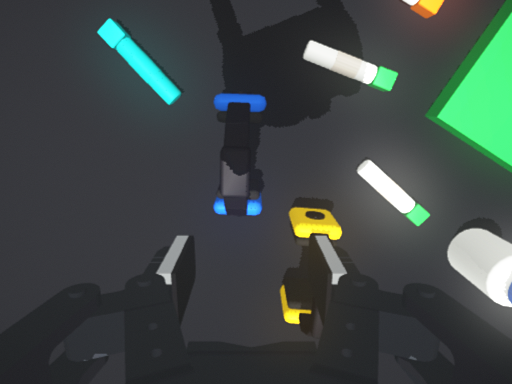

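Run:
```python
from h import *
c=shot('wrist')
th=np.radians(24); 
for X,Y in [(369,-320),(364,-321)]:
  print([w2px(c,[X+dx*np.sin(th)+dy*np.cos(th),Y-dx*np.cos(th)+dy*np.sin(th),155]).round(0).tolist() for dx in(-22,22) for dy in (-13,13)])
for u,v in [(240,103),(238,206)]: print(px2w(c,u,v,55).round(0))
im=cv2.cvtColor(c['image'],cv2.COLOR_RGB2BGR)[80:230,180:300]; im=np.clip(im.astype(float)*3,0,255)
cv2.imwrite('pics/w1c.png',cv2.resize(im,None,fx=4,fy=4))
```

```text
[[220.0, 154.0], [251.0, 155.0], [221.0, 205.0], [251.0, 205.0]]
[[214.0, 153.0], [245.0, 153.0], [215.0, 203.0], [245.0, 204.0]]
[ 344. -262.   55.]
[ 389. -371.   55.][ WARN:0@1.102] global loadsave.cpp:1063 imwrite_ Unsupported depth image for selected encoder is fallbacked to CV_8U.
```

View pics/w1c.png

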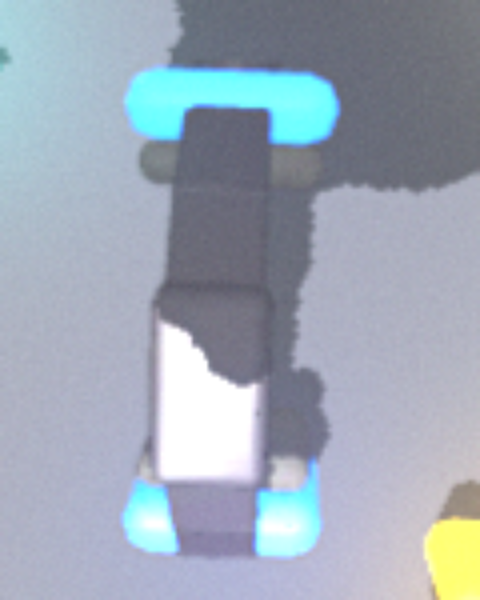

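Emit:
apply_moves(motion="0.6 -1.5 0.25 -3 0 0 -1.5; 0.6 0 0 -4 0 0 0; 0.6 0 0 -4 0 0 0; 0.6 0 0 -3 0 0 0; 0.6 0 0 0 0 0 0; 0.6 0 0 0 0 0 0")

```text
time_s: 4.8
eef_pos: [367.8, -312.5, 153.2]
orientation: [-0.0, 0.98, 0.198, -0.0]
wrist_force: [0.4, -0.7, -0.6]
opening: 51.4
```

Run:
```python
from h import *
c=shot('wrist','w2.png')
print(robot.read_state()['eef_pos'])
```

```text
[ 368.15011759 -313.16962545  153.81673943]
```

View pics/w2.png

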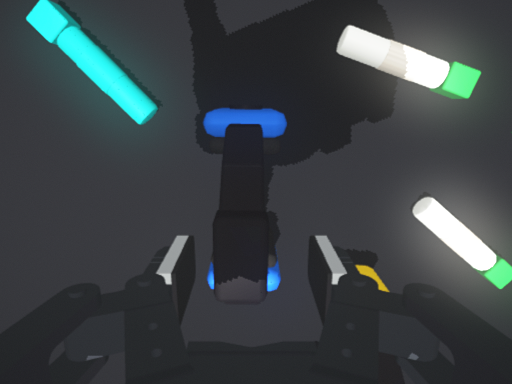

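Run:
```python
from h import *
c=shot('wrist'); e=robot.read_state()['eef_pos']; print(e, w2px(c,[e[0],e[1],155]), px2w(c,241,257,155))
```

```text
[ 368.26606702 -313.52413087  154.0515724 ] [251.69070385 253.16511733] [ 364.48483836 -317.20066589  155.        ]
```

Emit:
apply_moves(motion="0.6 -0.35 -0.3 -1.6 0 0 0; 0.6 0 0 0 0 0 0; 0.6 0 0 0 0 0 0; 0.6 0 0 0 0 0 0")

```text
time_s: 5.3
eef_pos: [364.2, -316.5, 137.3]
orientation: [0.001, 0.98, 0.198, 0.0]
wrist_force: [0.2, 0.5, -0.1]
opening: 51.2
```

Emit:
apply_moves(motion="0.1 0 0 0 0 0 0; 0.1 0 0 0 0 0 0; 0.1 0 0 0 0 0 0; 0.1 0 0 0 0 0 0; 0.1 0 0 0 0 0 0; 0.1 0 0 0 0 0 0; 0.1 0 0 0 0 0 0; 0.1 0 0 0 0 0 0", force=70)

```text
time_s: 6.1
eef_pos: [364.0, -316.4, 137.0]
orientation: [0.0, 0.98, 0.198, 0.0]
wrist_force: [-2.1, 2.0, 13.8]
opening: 24.6
```

Run:
```python
from h import *
c=shot('scene'); s=robot.read_state(); print(s['opening'],s['wrist_force'])
im=cv2.cvtColor(c['image'],cv2.COLOR_RGB2BGR)[100:230,130:290]; cv2.imwrite('pics/s2.png',cv2.resize(im,None,fx=4,fy=4))
```

```text
23.981551879309233 [-2.92206576  2.5438865  13.92726334]
```

View pics/s2.png

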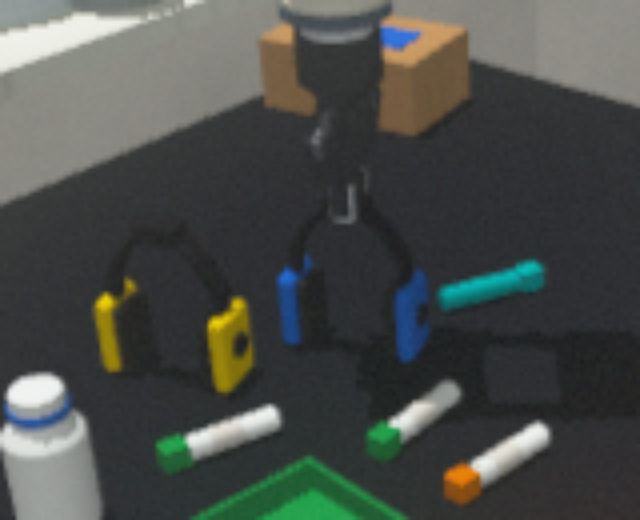

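Emit:
apply_moves(motion="0.1 0 0 0.5 0 0 0; 0.1 0 0 1 0 0 0; 0.1 0 0 2 0 0 0; 0.1 0 0 3 0 0 0; 0.1 0 0 3 0 0 0; 0.1 0 0 3 0 0 0; 0.1 0 0 3 0 0 0; 0.1 0 0 3 0 0 0; 0.1 0 0 2 0 0 0; 0.1 0 0 1 0 0 0; 0.1 0 0 0 0 0 0")

```text
time_s: 7.25
eef_pos: [364.0, -316.4, 352.4]
orientation: [0.001, 0.98, 0.198, 0.0]
wrist_force: [0.1, 0.3, -3.6]
opening: 24.5
```

Run:
```python
from h import *
s=robot.read_state(); print(s['eef_pos'],s['opening'],s['wrist_force'])
for n in ['top','scene']:
    c=shot(n); im=c['image'].astype(float)
    cv2.imwrite('pics/rail_%s.png'%n,cv2.resize(cv2.cvtColor(c['image'],cv2.COLOR_RGB2BGR)[(130 if n=='top' else 180):330,(60 if n=='top' else 310):(160 if n=='top' else 430)],None,fx=4 if n=='scene' else 3,fy=4 if n=='scene' else 3))
    if n=='top':
        g=im.mean(2); pts=[]
        for v in range(160,290,4):
            row=g[v,80:100]; w=np.clip(row-60,0,None); 
            u=80+(w*np.arange(20)).sum()/w.sum(); p=px2w(c,u,v,179); pts.append(p[:2])
        pts=np.array(pts); k=np.polyfit(pts[:,0],pts[:,1],1); r=pts[:,1]-np.polyval(k,pts[:,0]); print('bar y=kx+b',k,'yaw',np.degrees(np.arctan(k[0])),r.std()); print(np.polyval(k,[380,450,520]))
        for uv in [(95,150),(84,296)]: print(px2w(c,*uv,175).round(0))
```

```text
[ 363.97572006 -316.4189418   352.39905753] 24.47337752086387 [ 0.09833348  0.26687097 -3.59414064]
bar y=kx+b [-2.26960437e-02  3.61251774e+02] yaw -1.3001643059178414 1.1852101608037497
[352.62727701 351.03855394 349.44983088]
[619. 349. 175.]
[279. 356. 175.]
```

View pics/rail_top.png

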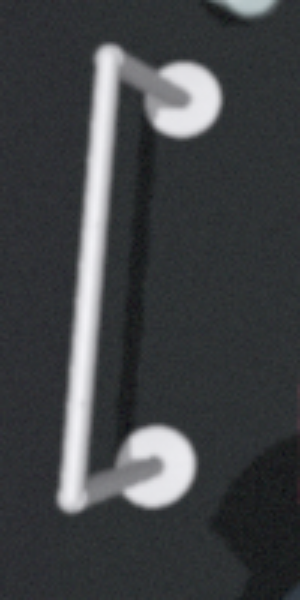

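View pics/rail_scene.png

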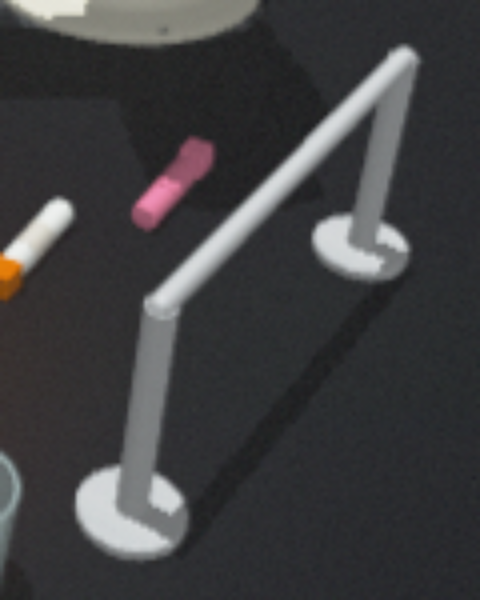

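Emit:
apply_moves(motion="0.1 0.6 2 0 0 0 0; 0.1 1 4 0 0 0 -2; 0.1 1 4.6 0 0 0 -4; 0.1 1 4.6 0 0 0 -4; 0.1 1 4.6 0 0 0 -4; 0.1 1 4.6 0 0 0 -4; 0.1 1 4.6 0 0 0 -4; 0.1 0 4.6 0 0 0 -2; 0.1 -1 4.6 0 0 0 0; 0.1 -1 4.6 0 0 0 0; 0.1 -1 4.6 0 0 0 0; 0.1 -1 4.6 0 0 0 0")

```text
time_s: 8.55
eef_pos: [388.5, 205.4, 350.1]
orientation: [0.0, 1.0, -0.011, -0.001]
wrist_force: [1.7, -0.2, -2.3]
opening: 24.1
```

Emit:
apply_moves(motion="0.1 -0.6 4 0 0 0 0; 0.1 -0.4 4 0 0 0 0; 0.1 -0.3 3 0 0 0 0; 0.1 0 1.5 0 0 0 0; 0.1 0 0.7 0 0 0 0; 0.1 0 0 0 0 0 0; 0.1 0 0 0 0 0 0; 0.1 0 0 0 0 0 0")

```text
time_s: 9.35
eef_pos: [377.0, 334.7, 351.3]
orientation: [0.0, 1.0, -0.011, -0.0]
wrist_force: [-0.4, 0.4, -2.3]
opening: 24.5
```

Run:
```python
from h import *
s=robot.read_state(); print(s['eef_pos'],s['opening'],s['wrist_force'])
c=shot('scene','s3.png')
c=shot('wrist','w3.png')
```

```text
[377.01117974 334.72051413 351.28716279] 24.46089629225882 [-0.35611404  0.37133108 -2.32215551]
```

View pics/s3.png

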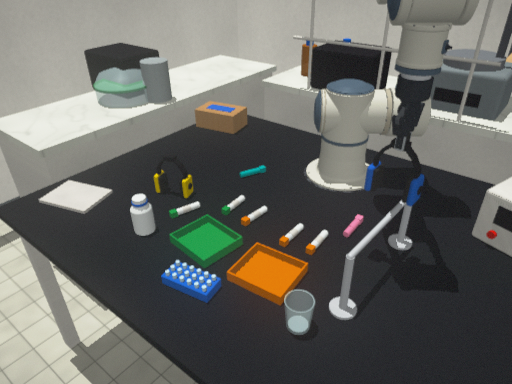

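View pics/w3.png

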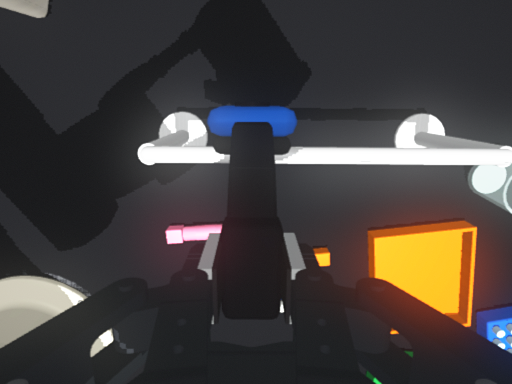

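Run:
```python
from h import *
c=shot('wrist')
im=c['image'].astype(float).mean(2)
pts=[]
for u in list(range(185,225,5))+list(range(285,490,10)):
    col=im[140:175,u]; w=col>0.5*col.max(); vs=140+np.nonzero(w)[0]
    if w.sum()<25: pts.append(px2w(c,u,vs.mean(),175)[:2])
pts=np.array(pts);k=np.polyfit(pts[:,0],pts[:,1],1);print(k,np.degrees(np.arctan(k[0])),np.polyval(k,[377,450,525]),pts[:,0].min(),pts[:,0].max())
print(px2w(c,148,153,175),px2w(c,505,157,175))
```

```text
[-4.12672952e-02  3.68725885e+02] -2.363101009707461 [353.16811492 350.15560237 347.06055523] 314.62066003566764 505.2578899579418
[279.27019966 356.38780252 175.        ] [620.20073774 344.96778442 175.        ]
```

Emit:
apply_moves(motion="0.1 0 1 0 0 0 -0.6; 0.1 0 0.8 0 0 0 0; 0.1 0 0 0 0 0 0; 0.1 0 0 -3 0 0 0; 0.1 0 0 -3 0 0 0; 0.1 0 0 -3 0 0 0; 0.1 0 0 -3 0 0 0; 0.1 0 0 -2 0 0 0; 0.1 0 0 -1.2 0 0 0; 0.1 0 0 -0.4 0 0 0; 0.1 0 0 0 0 0 0; 0.1 0 0 0 0 0 0")

```text
time_s: 10.7
eef_pos: [377.3, 354.1, 196.2]
orientation: [-0.0, 1.0, -0.016, 0.001]
wrist_force: [-0.1, 0.3, -2.2]
opening: 24.3
```

Run:
```python
from h import *
s=robot.read_state(); print(s['eef_pos'],s['opening'],s['wrist_force'])
c=shot('scene'); cv2.imwrite('pics/s4.png',cv2.resize(cv2.cvtColor(c['image'],cv2.COLOR_RGB2BGR)[100:320,310:470],None,fx=3,fy=3,interpolation=cv2.INTER_CUBIC)[:600])
```

```text
[377.28617662 354.13484697 196.17711415] 24.33207282173698 [-0.0545275   0.28553349 -2.16379565]
```

View pics/s4.png

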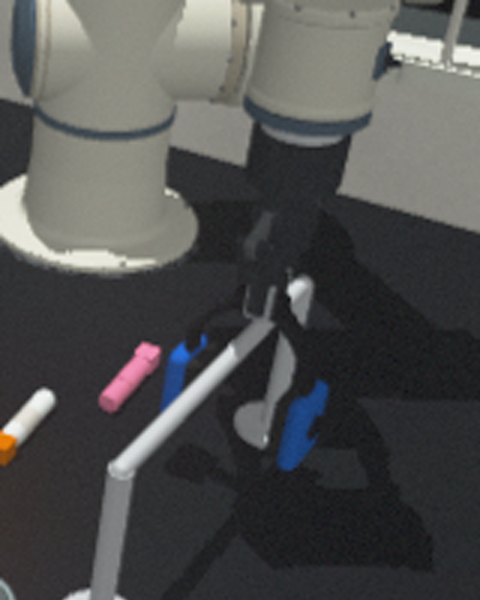

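Straddling the bar well. I'll lower gently to contact.

Emit:
apply_moves(motion="0.1 0 0 -0.5 0 0 0; 0.1 0 0 -0.3 0 0 0; 0.1 0 0 0 0 0 0; 0.1 0 0 0 0 0 0")

```text
time_s: 11.15
eef_pos: [376.8, 353.7, 187.2]
orientation: [0.0, 1.0, -0.016, -0.0]
wrist_force: [-0.2, 0.4, -3.3]
opening: 24.4
```

Emit:
apply_moves(motion="0.1 0 0 -0.2 0 0 0; 0.1 0 0 0 0 0 0; 0.1 0 0 0 0 0 0")

```text
time_s: 11.45
eef_pos: [376.8, 353.7, 185.3]
orientation: [0.0, 1.0, -0.016, -0.0]
wrist_force: [0.6, -0.2, -3.3]
opening: 24.2
```

Emit:
apply_moves(motion="0.1 0 0 -0.2 0 0 0; 0.1 0 0 0 0 0 0; 0.1 0 0 0 0 0 0")

```text
time_s: 11.75
eef_pos: [377.0, 353.9, 184.7]
orientation: [-0.0, 1.0, -0.016, 0.001]
wrist_force: [-5.9, -6.0, 26.4]
opening: 24.5
```

Emit:
apply_moves(motion="0.1 0 0 0.12 0 0 0; 0.35 0 0 0 0 0 0; 0.5 0 0 0 0 0 0; 0.5 0 0 0 0 0 0; 0.5 0 0 0 0 0 0; 0.5 0 0 0 0 0 0; 0.5 0 0 2 0 0 0; 0.5 0 0 4 0 0 0; 0.5 0 0 4 0 0 0; 0.5 0 0 4 0 0 0; 0.5 0 0 2 0 0 0; 0.5 0 0 0 0 0 0")

```text
time_s: 12.95
eef_pos: [377.7, 354.5, 347.4]
orientation: [-0.002, 1.0, -0.016, 0.002]
wrist_force: [1.1, 0.2, -0.1]
opening: 42.7
```

Run:
```python
from h import *
s=robot.read_state(); print(s['eef_pos'],s['opening'],s['wrist_force'])
c=shot('wrist','w5.png')
c=shot('scene'); cv2.imwrite('pics/s5.png',cv2.resize(cv2.cvtColor(c['image'],cv2.COLOR_RGB2BGR)[130:320,310:470],None,fx=3,fy=3,interpolation=cv2.INTER_CUBIC)[:600])
```

```text
[377.73343417 354.46193082 347.4417212 ] 42.73360871008756 [ 1.06608352  0.1522871  -0.08601413]
```

View pics/s5.png

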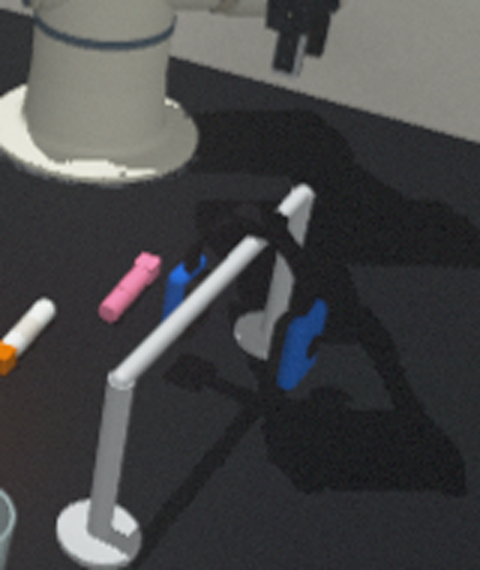

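View pics/w5.png

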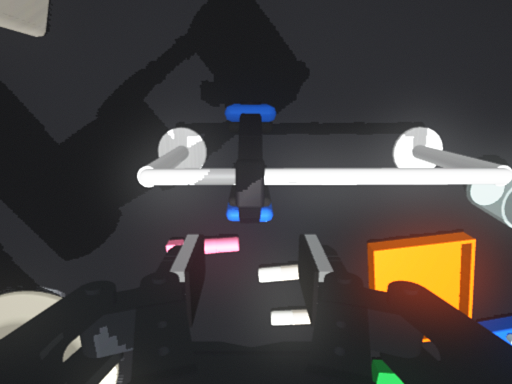

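Emit:
apply_moves(motion="0.6 0.9 -4.7 0 0 0 0; 0.6 0.9 -4.7 0 0 0 2; 0.6 0.9 -4.7 0 0 0 2; 0.6 0.9 -4.7 0 0 0 2; 0.6 0.9 -4.7 0 0 0 2; 0.6 0.9 -4.7 0 0 0 2; 0.6 0.9 -4.7 0 0 0 2; 0.6 0.9 -4.7 0 0 0 2; 0.6 0.9 -4.7 0 0 0 2; 0.6 0.9 -4.7 0 0 0 2; 0.6 0.9 -4.7 0 0 0 2; 0.6 0.9 -4.7 0 0 0 2")

```text
time_s: 14.25
eef_pos: [484.2, -212.1, 343.0]
orientation: [-0.001, 0.984, 0.176, -0.001]
wrist_force: [0.7, 0.6, -0.3]
opening: 50.8
```

Emit:
apply_moves(motion="0.6 0.7 -4.7 -1 0 0 1.5; 0.6 0.7 -4.7 -1 0 0 0; 0.6 0.7 -4.7 -1 0 0 0; 0.6 0.5 -4 -1 0 0 0; 0.6 0 -2 -1 0 0 0; 0.6 0 0 0 0 0 0; 0.6 0 0 0 0 0 0")

```text
time_s: 14.95
eef_pos: [510.4, -410.4, 293.3]
orientation: [-0.001, 0.982, 0.188, -0.001]
wrist_force: [-0.1, 0.1, 0.4]
opening: 51.3
```

Run:
```python
from h import *
s=robot.read_state(); print(s['eef_pos'],s['orientation'],2*np.degrees(np.arctan2(s['orientation'][2],s['orientation'][1])))
c=shot('wrist','w6.png')
for r in robot.pinpoint('wrist','muff_yellow_crown')[:2]: print(round(r['p'],2),c2w(c,r['xyz']).round(1))
im=np.clip(cv2.cvtColor(c['image'],cv2.COLOR_RGB2BGR).astype(float)*2.2,0,255).astype(np.uint8)
cv2.imwrite('pics/w6.png',im)
```

```text
[ 510.36488751 -410.39195349  293.2861481 ] [-1.09181775e-03  9.82159453e-01  1.88045926e-01 -5.89273634e-04] 21.67755402476429
0.61 [ 503.3 -411.7  132.9]
```

View pics/w6.png

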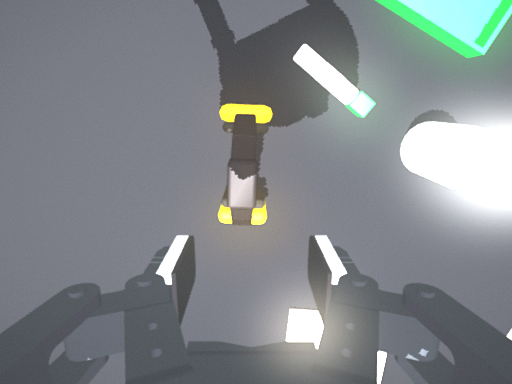

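Run:
```python
from h import *
c=shot('wrist')
print(px2w(c,242.5,184,155),robot.read_state()['eef_pos'])
a,b=px2w(c,246,113,55),px2w(c,243,215,55); print((a+b)/2,np.degrees(np.arctan2(*(b-a)[1::-1]))+90)
```

```text
[ 504.68698107 -414.71708668  155.        ] [ 511.02768705 -409.98396987  294.98458506]
[ 505.71908907 -417.64850799   55.        ] 19.792338959585706
```

Emit:
apply_moves(motion="0.6 -0.6 -0.45 -3 0 0 -1.5; 0.6 0 0 -4 0 0 0; 0.6 0 0 -4 0 0 0; 0.6 0 0 -3 0 0 0; 0.6 0 0 0 0 0 0; 0.6 0 0 0 0 0 0; 0.6 0 0 0 0 0 0")

```text
time_s: 15.8
eef_pos: [505.8, -416.2, 156.9]
orientation: [0.001, 0.984, 0.176, 0.001]
wrist_force: [-0.2, 0.8, 0.6]
opening: 51.3
```

Run:
```python
from h import *
c=shot('wrist'); e=robot.read_state()['eef_pos']; print(e, w2px(c,[e[0],e[1],155]))
im=np.clip(cv2.cvtColor(c['image'],cv2.COLOR_RGB2BGR).astype(float)*3,0,255).astype(np.uint8)
cv2.imwrite('pics/w7.png',im)
```

```text
[ 505.74873214 -416.30854201  156.83175083] [251.50137197 249.57283522]
```

View pics/w7.png

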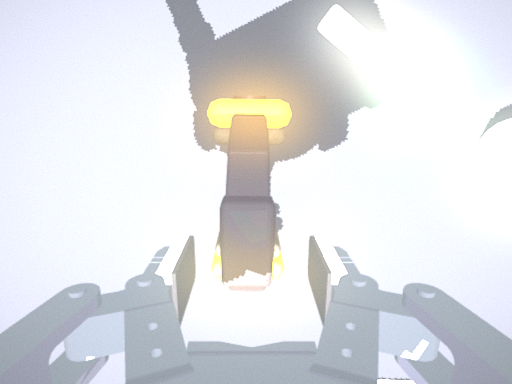

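Emit:
apply_moves(motion="0.6 -0.27 0.3 -1 0 0 0; 0.6 0 0 -0.95 0 0 0; 0.6 0 0 0 0 0 0; 0.6 0 0 0 0 0 0; 0.4 0 0 0 0 0 0; 0.1 0 0 0 0 0 0; 0.1 0 0 0 0 0 0; 0.1 0 0 0 0 0 0; 0.1 0 0 0 0 0 0; 0.1 0 0 0 0 0 0; 0.1 0 0 0 0 0 0", force=70)

```text
time_s: 16.95
eef_pos: [502.5, -413.0, 135.5]
orientation: [0.0, 0.985, 0.175, 0.0]
wrist_force: [1.0, 1.4, 6.1]
opening: 24.2
```

Emit:
apply_moves(motion="0.1 0 0 0.5 0 0 0; 0.1 0 0 1 0 0 0; 0.1 0 0 2 0 0 0; 0.1 0 0 3 0 0 0; 0.1 0 0 3 0 0 0; 0.1 0 0 3 0 0 0; 0.1 0 0 3 0 0 0; 0.1 0 0 3 0 0 0; 0.1 0 0 2 0 0 0; 0.1 0 0 1 0 0 0; 0.1 0 0 0 0 0 0")

```text
time_s: 18.05
eef_pos: [502.3, -412.9, 351.3]
orientation: [0.001, 0.985, 0.175, 0.001]
wrist_force: [-0.1, 0.5, -3.3]
opening: 24.4
```

Emit:
apply_moves(motion="0.1 0 2 0 0 0 0; 0.1 0.1 4 0 0 0 0; 0.1 0.1 4.8 0 0 0 -2; 0.1 0.1 4.8 0 0 0 -2; 0.1 0.1 4.8 0 0 0 -2; 0.1 0.1 4.8 0 0 0 -2; 0.1 0.1 4.8 0 0 0 -2; 0.1 0.1 4.8 0 0 0 -2; 0.1 0.1 4.8 0 0 0 -2; 0.1 0.1 4.8 0 0 0 -2; 0.1 0.1 4.8 0 0 0 -2; 0.1 0.1 4.8 0 0 0 -2")

```text
time_s: 19.25
eef_pos: [512.1, 129.1, 348.7]
orientation: [0.0, 1.0, 0.001, -0.001]
wrist_force: [1.4, 0.1, -2.9]
opening: 24.5
```

Emit:
apply_moves(motion="0.1 0.1 4.8 0 0 0 -2; 0.1 0.1 4.8 0 0 0 0; 0.1 0.1 4.8 0 0 0 0; 0.1 0.1 4 0 0 0 0; 0.1 0 2.5 0 0 0 0; 0.1 0 1 0 0 0 0; 0.1 0 0 0 0 0 0; 0.1 0 0 0 0 0 0")

```text
time_s: 20.05
eef_pos: [516.9, 345.3, 349.3]
orientation: [0.001, 1.0, -0.016, -0.001]
wrist_force: [0.6, -0.7, -2.3]
opening: 24.7
```

Run:
```python
from h import *
s=robot.read_state(); print(s['eef_pos'],s['orientation'],s['opening'])
c=shot('wrist','w8.png')
```

```text
[516.93438024 345.28356274 349.2531979 ] [ 5.22308746e-04  9.99872944e-01 -1.59220259e-02 -5.58673144e-04] 24.691430674945856
```

View pics/w8.png

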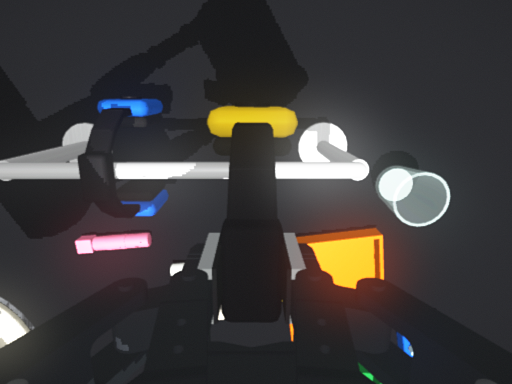

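Run:
```python
from h import *
c=shot('wrist')
im=c['image'].astype(float).mean(2)
pts=[]
for u in list(range(120,222,6))+list(range(285,330,5)):
    col=im[155:190,u]; w=col>0.5*col.max(); vs=155+np.nonzero(w)[0]
    if w.sum()<25: pts.append(px2w(c,u,vs.mean(),175)[:2])
pts=np.array(pts);k=np.polyfit(pts[:,0],pts[:,1],1);print(np.degrees(np.arctan(k[0])),np.polyval(k,[377,450,517]))
```

```text
-0.9668414950044318 [351.79698831 350.56502795 349.4343246 ]
```

Bar at y≈349 here; shift +0.35 cm and lower.

Emit:
apply_moves(motion="0.1 0.2 0.35 0 0 0 0; 0.1 0 0 0 0 0 0; 0.1 0 0 -3 0 0 0; 0.1 0 0 -3 0 0 0; 0.1 0 0 -3 0 0 0; 0.1 0 0 -3 0 0 0; 0.1 0 0 -2 0 0 0; 0.1 0 0 -1.2 0 0 0; 0.1 0 0 -0.6 0 0 0; 0.1 0 0 0 0 0 0; 0.1 0 0 0 0 0 0")

```text
time_s: 21.25
eef_pos: [519.6, 350.0, 193.0]
orientation: [-0.0, 1.0, -0.016, 0.001]
wrist_force: [0.3, 0.0, -1.5]
opening: 24.4
```

Emit:
apply_moves(motion="0.1 0 0 -0.25 0 0 0; 0.1 0 0 -0.25 0 0 0; 0.1 0 0 0 0 0 0; 0.1 0 0 0 0 0 0")

```text
time_s: 21.65
eef_pos: [519.1, 349.8, 187.1]
orientation: [-0.0, 1.0, -0.016, 0.0]
wrist_force: [0.8, -0.1, -3.4]
opening: 24.3
```

Emit:
apply_moves(motion="0.1 0 0 -0.2 0 0 0; 0.1 0 0 0 0 0 0; 0.1 0 0 0 0 0 0")

```text
time_s: 21.95
eef_pos: [519.1, 349.8, 184.9]
orientation: [0.0, 1.0, -0.016, -0.0]
wrist_force: [-0.2, -0.1, -3.0]
opening: 24.5
```

Emit:
apply_moves(motion="0.1 0 0 -0.15 0 0 0; 0.1 0 0 0 0 0 0; 0.1 0 0 0 0 0 0")

```text
time_s: 22.25
eef_pos: [519.1, 349.8, 183.5]
orientation: [-0.0, 1.0, -0.016, 0.0]
wrist_force: [0.3, -0.2, -2.2]
opening: 24.5
```

Emit:
apply_moves(motion="0.1 0 0 -0.1 0 0 0; 0.1 0 0 0 0 0 0; 0.1 0 0 0 0 0 0")

```text
time_s: 22.55
eef_pos: [519.2, 349.8, 183.3]
orientation: [-0.0, 1.0, -0.016, 0.0]
wrist_force: [-4.1, -2.1, 10.0]
opening: 24.3
```

Contact. Release and rise.

Emit:
apply_moves(motion="0.1 0 0 0.05 0 0 0; 0.35 0 0 0 0 0 0; 0.5 0 0 0 0 0 0; 0.5 0 0 0 0 0 0; 0.5 0 0 0 0 0 0; 0.5 0 0 0 0 0 0; 0.5 0 0 2 0 0 0; 0.5 0 0 4 0 0 0; 0.5 0 0 4 0 0 0; 0.5 0 0 2 0 0 0; 0.5 0 0 0 0 0 0")

```text
time_s: 23.65
eef_pos: [520.3, 350.4, 306.4]
orientation: [-0.001, 1.0, -0.016, 0.002]
wrist_force: [-0.1, 0.1, -0.0]
opening: 43.0
```

Emit:
apply_moves(motion="0.6 -0.5 -4 0 0 0 0; 0.6 -0.5 -4.8 0 0 0 0; 0.6 -0.5 -4.8 0 0 0 0; 0.6 -0.5 -4.8 -1 0 0 0; 0.6 -0.5 -4 -2 0 0 0; 0.6 0 -2 -2 0 0 0; 0.6 0 0 0 0 0 0")

```text
time_s: 24.35
eef_pos: [492.3, 103.3, 250.3]
orientation: [0.0, 1.0, -0.017, -0.002]
wrist_force: [-0.7, 0.7, 0.4]
opening: 51.3
```

Run:
```python
from h import *
s=robot.read_state(); print(s['eef_pos'],s['opening'],s['wrist_force'])
c=shot('scene'); cv2.imwrite('pics/s9.png',cv2.resize(cv2.cvtColor(c['image'],cv2.COLOR_RGB2BGR)[150:330,300:450],None,fx=3,fy=3,interpolation=cv2.INTER_CUBIC))
c=shot('wrist','w9.png'); print('wrist'); [print(*o) for o in tubes(c,'wrist')]
c=shot('top','t9.png'); print('top'); [print(*o) for o in tubes(c,'top')]
```

```text
[492.2909171  103.31374646 250.26927586] 51.3337856177295 [-0.73298838  0.67695315  0.35191576]
wrist
0.95 2051 (439.0, 161.0) [22, 111] 3.8 13.0 0.22 [201. 113.]
0.9 1503 (454.5, -77.4) [34, 100] -4.2 18.0 0.29 [226. 303.]
0.77 1816 (457.6, 79.1) [26, 111] 1.0 25.0 0.25 [222. 185.]
0.72 2490 (300.3, 208.7) [24, 119] -177.7 171.0 0.99 [68. 72.]
top
0.76 271 (569.5, -287.7) [22, 111] -17.1 70.0 0.18 [342. 180.]
0.51 293 (443.9, -174.4) [22, 111] 4.3 70.0 0.17 [304. 224.]
0.85 305 (307.5, 209.1) [24, 97] 4.3 169.0 0.15 [165. 275.]
0.74 319 (219.7, -270.1) [25, 108] 156.5 90.0 1.0 [340. 306.]
0.68 300 (449.9, -76.0) [23, 109] -3.2 17.0 0.18 [269. 222.]
0.65 301 (457.4, 81.3) [22, 106] 0.2 17.0 0.16 [213. 220.]
0.64 138 (407.6, 159.6) [19, 50] -179.9 -1 0.0 [184. 238.]
```

View pics/s9.png

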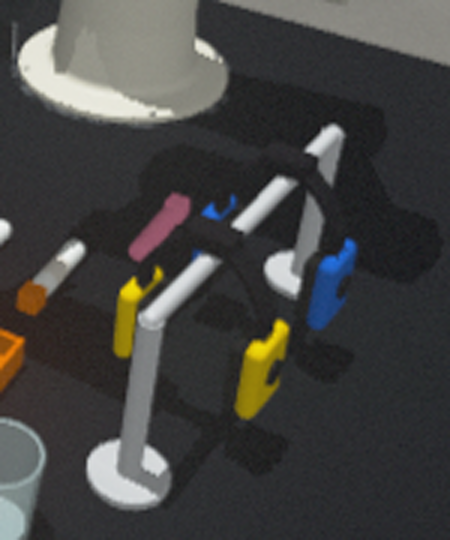

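View pics/w9.png

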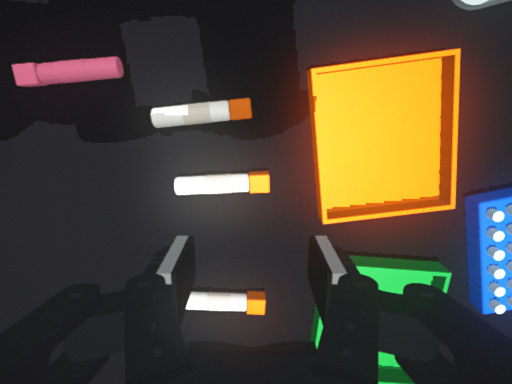

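View pics/t9.png

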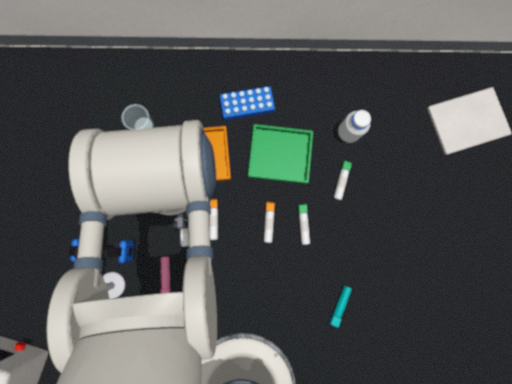

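Run:
```python
from h import *
c=shot('wrist')
H=hsv(c)
for k,lo,hi in [('orange',10,28),('green',55,80)]:
    m=(H[...,0]>=lo)&(H[...,0]<=hi)&(H[...,1]>120)&(H[...,2]>50)
    for b in blobs(m,3000):
        v,u=np.nonzero(b); P=np.array([px2w(c,a,bb,30)[:2] for a,bb in zip(u,v)],np.float32); R=cv2.minAreaRect(P); print(k,R)
for uv in [(309,69),(460,50),(456,208),(323,223)]: print(px2w(c,*uv,30).round(0))
c=shot('scene'); H=hsv(c)
im=cv2.cvtColor(c['image'],cv2.COLOR_RGB2BGR)[205:305,150:320]; cv2.imwrite('pics/s10.png',cv2.resize(im,None,fx=4,fy=4,interpolation=cv2.INTER_CUBIC))
```

```text
orange ((637.2083129882812, 124.139404296875), (155.1143035888672, 171.23751831054688), 5.414519786834717)
[557. 204.  30.]
[710. 217.  30.]
[727.  49.  30.]
[576.  35.  30.]
```

View pics/s10.png

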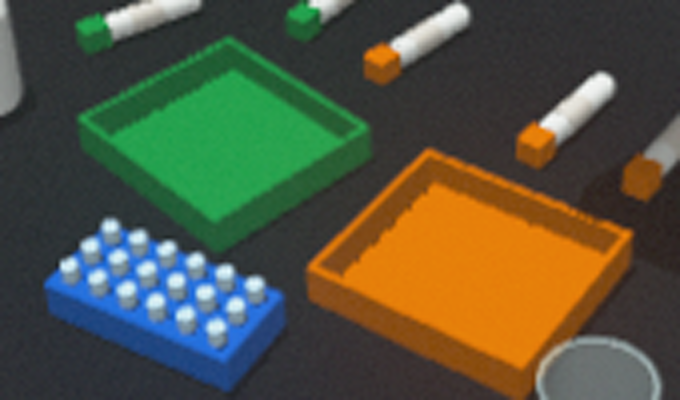

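Emit:
apply_moves(motion="0.6 -0.6 0.6 -1 0 0 -8.5; 0.6 -0.6 0.6 -1 0 0 -8.5; 0.6 -0.6 0.6 -1 0 0 -8.5; 0.6 -0.6 0.6 -1 0 0 -8.5; 0.6 -0.6 0.6 -1 0 0 -8.5; 0.6 -0.6 0.6 -2 0 0 -8.5; 0.6 -0.6 0.6 -2 0 0 -8.5; 0.6 -0.6 0.6 -2 0 0 -8.5; 0.6 -0.5 0.6 -2 0 0 -8.5; 0.6 0 0.4 -1 0 0 -7.8; 0.6 0 0 0 0 0 0; 0.6 0 0 0 0 0 0", force=40)

```text
time_s: 26.0
eef_pos: [441.4, 164.0, 113.3]
orientation: [-0.0, 0.732, -0.681, 0.0]
wrist_force: [0.0, 0.9, 0.2]
opening: 51.0
```

```bash
cat >> h.py <<'E'
def yaw():
    q=robot.read_state()['orientation']; return round(2*np.degrees(np.arctan2(q[2],q[1])),2)
E
python3 - <<'E'
from h import *
s=robot.read_state(); print(s['eef_pos'],yaw(),s['opening'],s['joint_pos'][5])
c=shot('wrist','w11.png'); [print(*o) for o in tubes(c,'wrist')]
E
```

```text
[441.40557741 163.95596689 113.32171756] -85.83 51.024828890304256 1.7267055376382014
0.89 4291 (438.0, 160.6) [23, 113] 3.8 23.0 0.26 [255. 199.]
0.74 743 (333.1, 206.8) [15, 55] 177.0 171.0 0.99 [190. 316.]
0.7 4720 (456.7, 80.4) [29, 111] 1.1 24.0 0.29 [365. 182.]
```

View pics/w11.png

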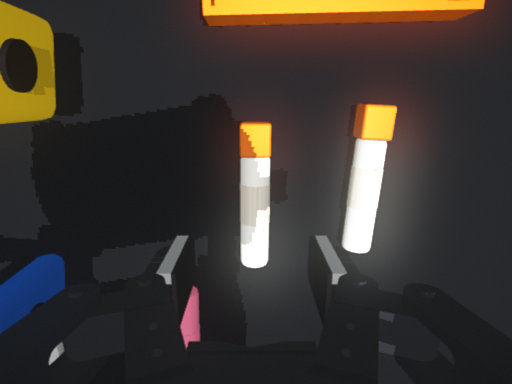

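Emit:
apply_moves(motion="0.6 -0.3 -0.3 -3 0 0 0; 0.6 0 0 -4 0 0 0; 0.6 0 0 -2.5 0 0 0; 0.6 0 0 -1 0 0 0; 0.6 0 0 -0.4 0 0 0; 0.6 0 0 0 0 0 0; 0.6 0 0 0 0 0 0")

```text
time_s: 26.85
eef_pos: [438.8, 160.9, 5.0]
orientation: [-0.001, 0.731, -0.683, 0.0]
wrist_force: [0.7, 0.1, 1.0]
opening: 51.3
```

Emit:
apply_moves(motion="0.1 0 0 0 0 0 0; 0.1 0 0 0 0 0 0; 0.1 0 0 0 0 0 0; 0.1 0 0 0 0 0 0; 0.1 0 0 0 0 0 0; 0.1 0 0 0 0 0 0; 0.1 0 0 0 0 0 0", force=40)

```text
time_s: 27.55
eef_pos: [438.5, 160.8, 4.8]
orientation: [-0.001, 0.731, -0.683, 0.0]
wrist_force: [-1.9, -0.6, 12.4]
opening: 20.9
```

Emit:
apply_moves(motion="0.1 0 0 0.5 0 0 0; 0.1 0 0 2 0 0 0; 0.1 0 0 3 0 0 0; 0.1 0 0 3 0 0 0; 0.1 3 0 0.5 0 0 0; 0.1 4 0.3 0 0 0 1.4; 0.1 4.5 0.4 0 0 0 0; 0.1 4 0.4 0 0 0 0; 0.1 3 0 0 0 0 0; 0.1 1.4 0 0 0 0 0; 0.1 0 0 0 0 0 0; 0.1 0 0 0 0 0 0")

```text
time_s: 28.75
eef_pos: [636.2, 171.7, 93.9]
orientation: [0.0, 0.739, -0.674, -0.0]
wrist_force: [0.1, 0.1, -0.6]
opening: 20.1
```

Run:
```python
from h import *
s=robot.read_state(); print(s['eef_pos'],yaw(),s['opening'],s['wrist_force'])
c=shot('wrist','w12.png')
```

```text
[636.22932139 171.68048051  93.90673566] -84.71 20.11404936354891 [ 0.1207614   0.06286178 -0.58074055]
```

View pics/w12.png

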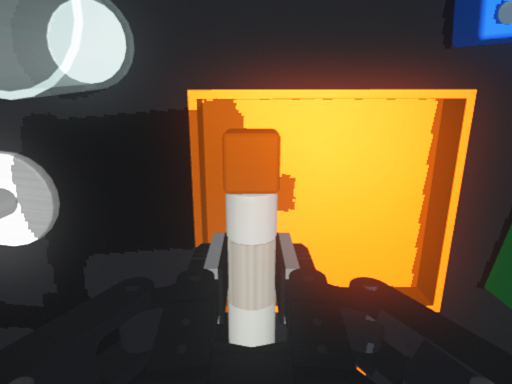

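Run:
```python
from h import *
c=shot('wrist')
print([px2w(c,*uv,30)[:2].round(1) for uv in [(189,91),(475,91),(438,310)]], [px2w(c,*uv,30)[:2].round(1) for uv in [(199,100),(464,98)]])
```

```text
[array([704.6, 214.7]), array([720.2,  47.3]), array([573.4,  33.8])] [array([700.1, 208.6]), array([715.7,  52.7])]
```

Emit:
apply_moves(motion="0.1 0 -0.1 -3 0 0 0; 0.1 0 0 -3 0 0 0; 0.1 0 0 -1.5 0 0 0; 0.1 0 0 -0.6 0 0 0; 0.1 0 0 0 0 0 0; 0.1 0 0 0 0 0 0")

```text
time_s: 29.45
eef_pos: [637.7, 170.9, 14.1]
orientation: [-0.001, 0.739, -0.674, 0.0]
wrist_force: [0.3, 0.2, 0.3]
opening: 20.1
```

Emit:
apply_moves(motion="0.1 0 0 -0.2 0 0 0; 0.1 0 0 0 0 0 0; 0.1 0 0 0 0 0 0")

```text
time_s: 29.75
eef_pos: [637.3, 170.8, 11.4]
orientation: [-0.0, 0.739, -0.674, 0.0]
wrist_force: [0.2, 0.4, -1.0]
opening: 19.7
```

Emit:
apply_moves(motion="0.1 0 0 -0.1 0 0 0; 0.1 0 0 0 0 0 0; 0.3 0 0 0 0 0 0; 0.38 0 0 0 0 0 0; 0.38 0 0 0 0 0 0; 0.38 0 0 0 0 0 0; 0.38 0 0 1 0 0 0; 0.38 0 0 3 0 0 0; 0.38 0 0 4 0 0 0; 0.6 0 0 2 0 0 0; 0.6 0 0 0 0 0 0")

```text
time_s: 30.85
eef_pos: [639.0, 171.1, 114.1]
orientation: [-0.002, 0.739, -0.674, 0.002]
wrist_force: [0.3, 0.9, -0.5]
opening: 51.1
```

Run:
```python
from h import *
s=robot.read_state(); print(s['eef_pos'],yaw(),s['opening'],s['wrist_force'])
c=shot('wrist','w13.png'); [print(*o) for o in tubes(c,'wrist')]
c=shot('top'); [print(*o) for o in tubes(c,'top')]
```

```text
[638.97245906 171.13061741 114.13319203] -84.71 51.068590767388585 [ 0.3393794   0.86411495 -0.53777589]
0.61 4525 (635.2, 170.2) [24, 117] 5.6 16.0 0.29 [252. 199.]
0.67 300 (570.6, -287.2) [26, 113] -16.7 70.0 0.2 [342. 180.]
0.63 316 (444.1, -174.7) [23, 110] 4.0 70.0 0.18 [304. 224.]
0.83 310 (451.5, -74.8) [25, 108] -3.7 17.0 0.22 [269. 222.]
0.71 240 (457.4, 81.3) [17, 106] 0.9 17.0 0.19 [213. 220.]
0.58 348 (219.6, -270.4) [27, 109] 156.4 90.0 1.0 [340. 306.]
```

View pics/w13.png

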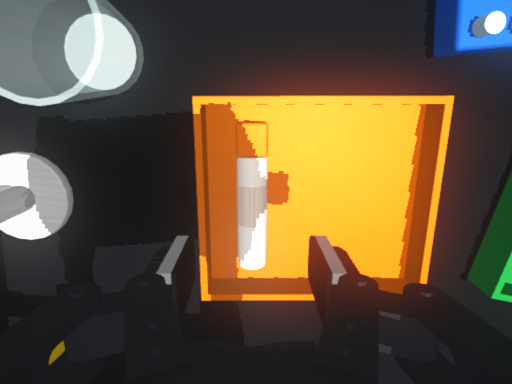

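Emit:
apply_moves(motion="0.6 -3 -1.5 0 0 0 -4.3; 0.6 -4 -2 0 0 0 0; 0.6 -4 -2 0 0 0 0; 0.6 -4 -2 0 0 0 0; 0.6 -3.2 -1.6 0 0 0 0; 0.6 0 0 0 0 0 0; 0.6 0 0 0 0 0 0")

```text
time_s: 31.85
eef_pos: [454.8, 79.5, 109.8]
orientation: [0.0, 0.713, -0.701, -0.0]
wrist_force: [0.5, 0.1, -0.3]
opening: 51.6
```

Run:
```python
from h import *
s=robot.read_state(); print(s['eef_pos'],yaw(),s['opening'])
c=shot('wrist','w14.png'); [print(*o) for o in tubes(c,'wrist')]
```

```text
[454.77606328  79.49542913 109.83890189] -89.05 51.56404770032408
0.9 4425 (456.1, 79.6) [23, 112] 1.1 25.0 0.25 [251. 193.]
0.7 398 (297.8, 205.4) [22, 29] 151.8 171.0 0.97 [101. 369.]
0.64 5506 (447.7, -76.0) [35, 113] -3.9 20.0 0.3 [460. 208.]
```

View pics/w14.png

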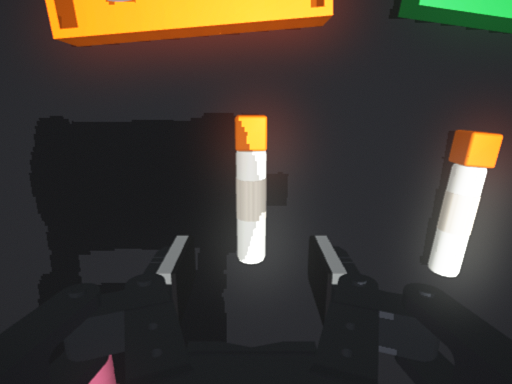

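Emit:
apply_moves(motion="0.6 0.15 0 -3 0 0 0; 0.6 0 0 -4 0 0 0; 0.6 0 0 -2.3 0 0 0; 0.6 0 0 -1.2 0 0 0; 0.6 0 0 0 0 0 0; 0.6 0 0 0 0 0 0; 0.1 0 0 0 0 0 0; 0.1 0 0 0 0 0 0; 0.1 0 0 0 0 0 0; 0.1 0 0 0 0 0 0; 0.1 0 0 0 0 0 0; 0.1 0 0 0 0 0 0")

```text
time_s: 33.2
eef_pos: [457.2, 79.8, 5.8]
orientation: [-0.001, 0.713, -0.701, 0.001]
wrist_force: [-0.2, 0.9, 8.9]
opening: 20.3
```

Emit:
apply_moves(motion="0.1 0 0 0.5 0 0 0; 0.1 0 0 2 0 0 0; 0.1 0 0 3 0 0 0; 0.1 0 0 3 0 0 0; 0.1 3 0 0.5 0 0 0; 0.1 4 0 0 0 0 4.2; 0.1 4.5 0 0 0 0 0; 0.1 4 0 0 0 0 0; 0.1 2.2 0 0 0 0 0; 0.1 1 0 0 0 0 0; 0.1 0 0 0 0 0 0; 0.1 0 0 0 0 0 0")

```text
time_s: 34.4
eef_pos: [642.2, 79.8, 95.0]
orientation: [0.0, 0.738, -0.674, -0.0]
wrist_force: [-1.1, 0.3, -0.4]
opening: 20.2
```

Run:
```python
from h import *
s=robot.read_state(); print(s['eef_pos'],yaw(),s['opening'])
c=shot('wrist','w15.png')
```

```text
[642.23112783  79.79993336  94.97893156] -84.8 20.152382885277486
```

View pics/w15.png

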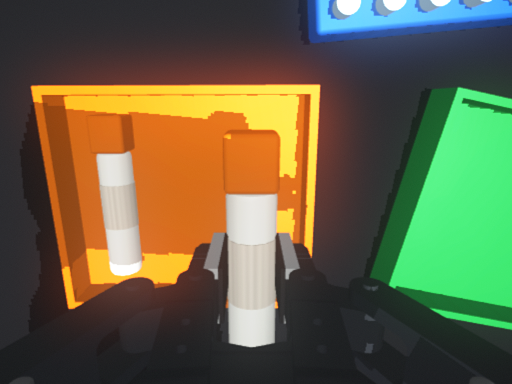

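Emit:
apply_moves(motion="0.1 0 0 -3 0 0 0; 0.1 0 0 -3 0 0 0; 0.1 0 0 -1.5 0 0 0; 0.1 0 0 -0.6 0 0 0; 0.1 0 0 -0.15 0 0 0; 0.1 0 0 0 0 0 0; 0.1 0 0 0 0 0 0")

```text
time_s: 35.15
eef_pos: [644.3, 79.8, 13.6]
orientation: [-0.001, 0.738, -0.674, 0.001]
wrist_force: [1.1, -0.1, 0.2]
opening: 20.5
```

Emit:
apply_moves(motion="0.1 0 0 -0.22 0 0 0; 0.1 0 0 0 0 0 0; 0.1 0 0 0 0 0 0; 0.3 0 0 0 0 0 0; 0.38 0 0 0 0 0 0; 0.38 0 0 0 0 0 0; 0.38 0 0 0 0 0 0; 0.38 0 0 1 0 0 0; 0.38 0 0 3 0 0 0; 0.38 0 0 4 0 0 0; 0.6 0 0 2 0 0 0; 0.6 0 0 0 0 0 0")

```text
time_s: 36.35
eef_pos: [645.5, 79.8, 114.3]
orientation: [-0.002, 0.738, -0.674, 0.002]
wrist_force: [-0.2, -0.2, 0.3]
opening: 51.2
```

Emit:
apply_moves(motion="0.6 -3 -2.5 0 0 0 -8.5; 0.6 -4 -3 0 0 0 -0.5; 0.6 -4 -3 0 0 0 0; 0.6 -4 -3 0 0 0 0; 0.6 -3.2 -2.5 0 0 0 0; 0.6 -1 -1.5 0 0 0 0; 0.6 0 0 0 0 0 0; 0.6 0 0 0 0 0 0")

```text
time_s: 37.15
eef_pos: [451.7, -75.4, 110.3]
orientation: [0.0, -0.683, 0.731, 0.0]
wrist_force: [0.5, 0.6, -0.2]
opening: 51.3
```

Run:
```python
from h import *
s=robot.read_state(); print(s['eef_pos'],yaw(),s['opening'])
c=shot('wrist','w16.png'); [print(*o) for o in tubes(c,'wrist')]
c=shot('top','t16.png'); [print(*o) for o in tubes(c,'top')]
```

```text
[451.65038775 -75.39971661 110.28910812] 266.13 51.25552462030811
0.87 4863 (442.0, -174.5) [28, 115] 4.2 70.0 0.29 [386. 199.]
0.58 4196 (447.5, -77.3) [22, 112] -4.0 26.0 0.26 [254. 200.]
0.39 84 (589.0, 70.8) [3, 11] 95.1 11.0 0.04 [8. 3.]
0.65 284 (569.1, -287.7) [25, 112] -15.8 70.0 0.19 [342. 181.]
0.2 1013 (374.5, 386.2) [60, 174] -91.2 108.0 0.41 [101. 250.]
0.83 338 (300.9, 207.6) [27, 110] 2.8 169.0 0.06 [166. 277.]
0.83 353 (220.1, -271.0) [26, 111] 157.6 90.0 1.0 [340. 306.]
0.62 344 (639.1, 171.3) [27, 115] 5.4 17.0 0.26 [182. 156.]
0.61 337 (648.1, 81.2) [26, 116] 6.9 18.0 0.25 [214. 153.]
```

View pics/w16.png

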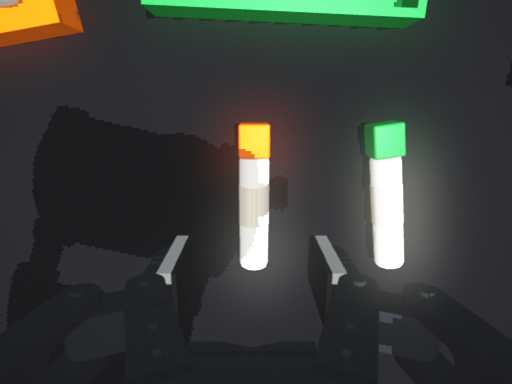

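View pics/t16.png

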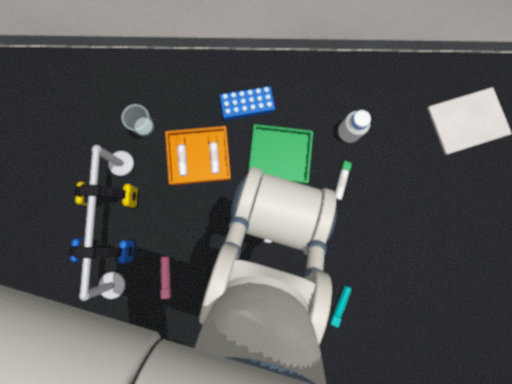

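Emit:
apply_moves(motion="0.6 -0.45 -0.2 -3 0 0 0; 0.6 0 0 -4 0 0 0; 0.6 0 0 -2.3 0 0 0; 0.6 0 0 -1.2 0 0 0; 0.6 0 0 0 0 0 0; 0.6 0 0 0 0 0 0; 0.1 0 0 0 0 0 0; 0.1 0 0 0 0 0 0; 0.1 0 0 0 0 0 0; 0.1 0 0 0 0 0 0; 0.1 0 0 0 0 0 0; 0.1 0 0 0 0 0 0")

```text
time_s: 38.65
eef_pos: [447.6, -77.4, 6.2]
orientation: [0.0, -0.683, 0.73, -0.001]
wrist_force: [-1.1, 1.2, 10.9]
opening: 19.9
```

Emit:
apply_moves(motion="0.1 0 0 0.5 0 0 0; 0.1 0 0 2 0 0 0; 0.1 0 0 3 0 0 0; 0.1 0 0 3 0 0 0; 0.1 2 2 0.5 0 0 0; 0.1 3.2 3.4 0 0 0 3; 0.1 3.2 3.4 0 0 0 3.2; 0.1 3.2 3.4 0 0 0 3; 0.1 3.2 3.4 0 0 0 0; 0.1 3.2 3.4 0 0 0 0; 0.1 1.2 1.3 0 0 0 0; 0.1 0 0 0 0 0 0")

```text
time_s: 39.85
eef_pos: [640.5, 127.9, 95.7]
orientation: [-0.001, 0.74, -0.672, 0.0]
wrist_force: [-0.5, -0.8, -1.0]
opening: 20.5
```

Run:
```python
from h import *
c=shot('wrist','w17.png')
c=shot('wrist','w17.png')
s=robot.read_state(); print(s['eef_pos'],yaw(),s['opening'])
```

```text
[638.54164066 125.6953114   95.43605992] -84.58 20.517749225338054
```

View pics/w17.png

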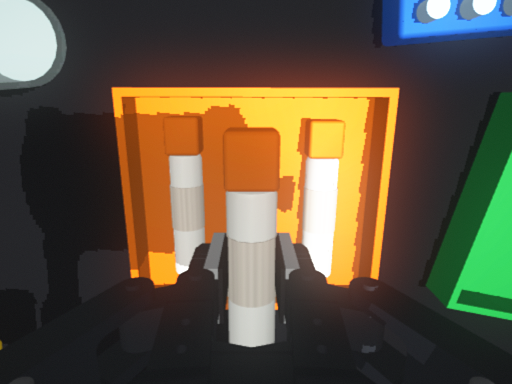

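Emit:
apply_moves(motion="0.1 0 0 -3 0 0 0; 0.1 0 0 -3 0 0 0; 0.1 0 0 -1.5 0 0 0; 0.1 0 0 -0.6 0 0 0; 0.1 0 0 -0.15 0 0 0; 0.1 0 0 0 0 0 0; 0.1 0 0 0 0 0 0")

```text
time_s: 40.65
eef_pos: [639.8, 125.8, 14.0]
orientation: [-0.001, 0.74, -0.673, 0.001]
wrist_force: [0.0, 0.5, -0.8]
opening: 20.3
```

Emit:
apply_moves(motion="0.1 0 0 -0.2 0 0 0; 0.1 0 0 0 0 0 0; 0.1 0 0 0 0 0 0; 0.3 0 0 0 0 0 0; 0.36 0 0 0 0 0 0; 0.36 0 0 0 0 0 0; 0.36 0 0 0 0 0 0; 0.36 0 0 1 0 0 0; 0.36 0 0 3 0 0 0; 0.36 0 0 4 0 0 0; 0.6 0 0 2 0 0 0; 0.6 0 0 0 0 0 0")

```text
time_s: 41.85
eef_pos: [641.0, 126.0, 114.9]
orientation: [-0.002, 0.74, -0.673, 0.002]
wrist_force: [0.9, -0.3, 0.3]
opening: 51.2
```

Emit:
apply_moves(motion="0.6 -3 -4 0 0 0 0; 0.6 -3 -4 0 0 0 0; 0.6 -3 -4 0 0 0 -1; 0.6 -3 -4 0 0 0 0; 0.6 -3 -4 0 0 0 0; 0.6 -2.5 -4 0 0 0 0; 0.6 -2.1 -4 0 0 0 0; 0.6 0 -2.1 0 0 0 0; 0.6 0 0 0 0 0 0; 0.6 0 0 0 0 0 0")

```text
time_s: 42.85
eef_pos: [442.9, -175.3, 110.6]
orientation: [-0.0, 0.733, -0.68, -0.0]
wrist_force: [0.4, 0.3, -0.0]
opening: 51.0
```

Run:
```python
from h import *
s=robot.read_state(); print(s['eef_pos'],yaw(),s['opening'])
c=shot('wrist','w18.png'); [print(*o) for o in tubes(c,'wrist')]
c=shot('top','t18.png'); [print(*o) for o in tubes(c,'top')]
```

```text
[ 442.85839387 -175.28488284  110.6368646 ] -85.68 51.041370037319595
0.65 4411 (441.4, -176.4) [23, 113] 4.2 70.0 0.07 [252. 197.]
0.64 4134 (549.3, -283.7) [25, 74] 161.8 -1 0.0 [427.  52.]
0.69 136 (597.9, -298.6) [24, 56] -13.2 70.0 0.45 [346. 171.]
0.24 294 (640.2, 172.5) [23, 112] 5.5 17.0 0.19 [182. 156.]
0.71 331 (646.4, 81.8) [24, 118] 6.2 18.0 0.24 [214. 154.]
0.63 331 (641.6, 173.5) [26, 115] 5.8 18.0 0.25 [181. 155.]
0.55 260 (644.5, 127.4) [22, 109] 4.8 18.0 0.2 [198. 154.]
```

View pics/w18.png

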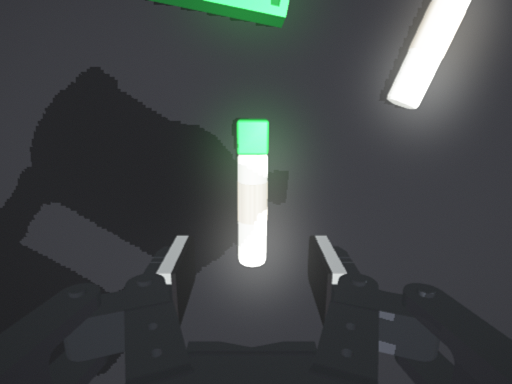

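View pics/t18.png

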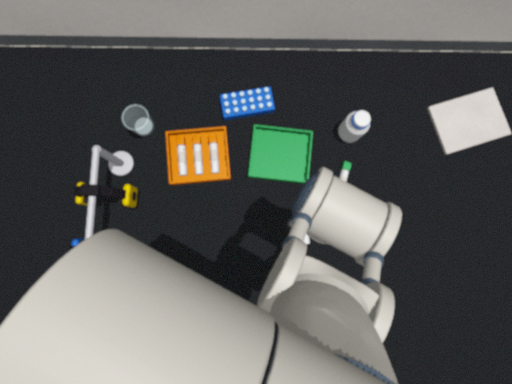

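Emit:
apply_moves(motion="0.6 -0.2 -0.1 -3 0 0 0; 0.6 0 0 -4 0 0 0; 0.6 0 0 -2.3 0 0 0; 0.6 0 0 -1.2 0 0 0; 0.6 0 0 0 0 0 0; 0.6 0 0 0 0 0 0; 0.1 0 0 0 0 0 0; 0.1 0 0 0 0 0 0; 0.1 0 0 0 0 0 0; 0.1 0 0 0 0 0 0; 0.1 0 0 0 0 0 0; 0.1 0 0 0 0 0 0")

```text
time_s: 44.35
eef_pos: [441.6, -176.5, 6.8]
orientation: [-0.0, 0.734, -0.68, 0.001]
wrist_force: [-1.5, 1.1, 13.0]
opening: 20.4
```

Emit:
apply_moves(motion="0.1 0 0 0.5 0 0 0; 0.1 0 0 2 0 0 0; 0.1 0 0 3 0 0 0; 0.1 0 0 3 0 0 0; 0.1 2 1 0.5 0 0 0; 0.1 4 2 0 0 0 -5; 0.1 4 2 0 0 0 -5.6; 0.1 4 2 0 0 0 0; 0.1 4 2 0 0 0 0; 0.1 2.6 1.4 0 0 0 0; 0.1 0 0 0 0 0 0; 0.1 0 0 0 0 0 0")

```text
time_s: 45.55
eef_pos: [647.0, -71.8, 95.9]
orientation: [-0.0, -0.668, 0.744, 0.0]
wrist_force: [-0.7, 0.5, -0.3]
opening: 20.2
```

Run:
```python
from h import *
c=shot('wrist','w19.png')
s=robot.read_state(); print(s['eef_pos'],yaw(),s['opening'])
```

```text
[646.39493074 -72.3052042   95.92723246] 263.8 20.34682412678715
```

View pics/w19.png

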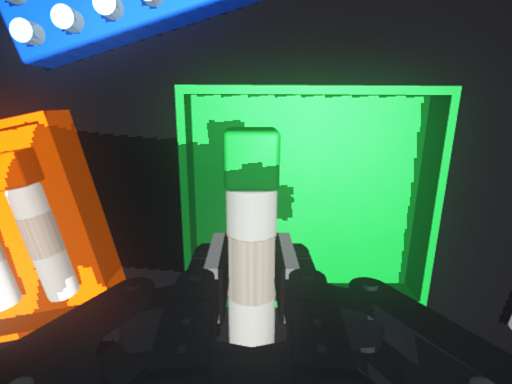

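Run:
```python
from h import *
c=shot('wrist')
a,b,d=[px2w(c,*uv,30)[:2] for uv in [(175,87),(461,88),(426,305)]]
print(a,b,d,(a+d)/2,np.degrees(np.arctan2(*(b-d)[::-1])),np.degrees(np.arctan2(*(a-b)[::-1]))-90)
```

```text
[725.58910575 -35.67282724] [ 706.7872836  -203.91010204] [ 561.29676347 -187.45596943] [ 643.44293461 -111.56439833] -6.4524036271154115 -6.376787954704284
```

Emit:
apply_moves(motion="0.1 0 -0.1 -3 0 0 0; 0.1 0 0 -3 0 0 0; 0.1 0 0 -1.5 0 0 0; 0.1 0 0 -0.6 0 0 0; 0.1 0 0 -0.15 0 0 0; 0.1 0 0 0 0 0 0; 0.1 0 0 0 0 0 0")

```text
time_s: 46.35
eef_pos: [647.8, -73.4, 14.4]
orientation: [0.001, -0.668, 0.744, -0.001]
wrist_force: [0.6, -0.2, -0.1]
opening: 20.0
```

Emit:
apply_moves(motion="0.1 0 0 -0.2 0 0 0; 0.1 0 0 0 0 0 0; 0.1 0 0 0 0 0 0; 0.3 0 0 0 0 0 0; 0.38 0 0 0 0 0 0; 0.38 0 0 0 0 0 0; 0.38 0 0 0 0 0 0; 0.38 0 0 1 0 0 0; 0.38 0 0 3 0 0 0; 0.38 0 0 4 0 0 0; 0.6 0 0 2 0 0 0; 0.6 0 0 0 0 0 0")

```text
time_s: 47.55
eef_pos: [648.9, -73.6, 115.3]
orientation: [0.002, -0.668, 0.744, -0.002]
wrist_force: [-0.9, -0.5, 0.1]
opening: 51.1
```

Emit:
apply_moves(motion="0.6 -1.5 -4.4 0 0 0 -5; 0.6 -1.5 -4.4 0 0 0 -5; 0.6 -1.5 -4.4 0 0 0 0; 0.6 -1.5 -4.4 0 0 0 0; 0.6 -1.5 -3.9 0 0 0 0; 0.6 0 0 0 0 0 0; 0.6 0 0 0 0 0 0")

```text
time_s: 48.25
eef_pos: [571.4, -288.9, 110.9]
orientation: [-0.0, -0.6, 0.8, 0.0]
wrist_force: [0.1, 0.9, 0.0]
opening: 51.1
```

Run:
```python
from h import *
s=robot.read_state(); print(s['eef_pos'],yaw(),s['opening'])
c=shot('wrist','w20.png'); [print(*o) for o in tubes(c,'wrist')]
c=shot('top','t20.png'); [print(*o) for o in tubes(c,'top')]
```

```text
[ 571.42230555 -288.9079729   110.93940116] 253.68 51.08734909704416
0.59 1888 (690.5, -311.1) [17, 56] -106.5 -1 0.0 [232.  15.]
0.56 4289 (567.1, -289.8) [22, 113] -16.4 72.0 0.12 [254. 200.]
0.56 127 (673.2, -73.3) [20, 59] -4.6 70.0 0.22 [268. 145.]
0.46 963 (374.6, 386.3) [60, 172] -91.6 108.0 0.39 [101. 250.]
0.64 92 (679.7, 132.7) [23, 38] -0.7 17.0 0.67 [196. 142.]
0.44 170 (660.6, 175.1) [23, 71] 3.2 17.0 0.36 [181. 149.]
```

View pics/w20.png

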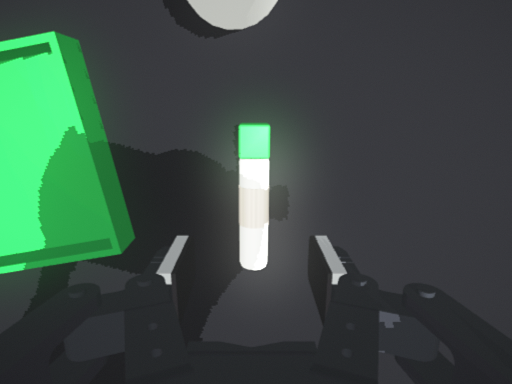

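Emit:
apply_moves(motion="0.6 -0.45 -0.1 -3 0 0 0; 0.6 0 0 -4 0 0 0; 0.6 0 0 -2.3 0 0 0; 0.6 0 0 -1.2 0 0 0; 0.6 0 0 0 0 0 0; 0.6 0 0 0 0 0 0; 0.1 0 0 0 0 0 0; 0.1 0 0 0 0 0 0; 0.1 0 0 0 0 0 0; 0.1 0 0 0 0 0 0; 0.1 0 0 0 0 0 0; 0.1 0 0 0 0 0 0")

```text
time_s: 49.75
eef_pos: [568.2, -289.6, 7.7]
orientation: [0.0, -0.6, 0.8, -0.001]
wrist_force: [-0.9, 1.3, 8.5]
opening: 20.2
```

Emit:
apply_moves(motion="0.1 0 0 0.5 0 0 0; 0.1 0 0 2 0 0 0; 0.1 0 0 3 0 0 0; 0.1 0 0 3 0 0 0; 0.1 1 2 0.5 0 0 0; 0.1 1.8 3.6 0 0 0 5; 0.1 1.8 3.6 0 0 0 5; 0.1 1.8 3.6 0 0 0 0; 0.1 0.7 1.2 0 0 0 0; 0.1 0 0 0 0 0 0; 0.1 0 0 0 0 0 0")

```text
time_s: 50.85
eef_pos: [638.4, -149.8, 96.5]
orientation: [-0.0, -0.668, 0.744, -0.0]
wrist_force: [0.5, -1.2, -0.5]
opening: 19.9
```

Run:
```python
from h import *
c=shot('wrist','w21.png')
s=robot.read_state(); print(s['eef_pos'],yaw(),s['opening'])
```

```text
[ 638.18024001 -150.29159979   96.46801984] 263.75 20.831115525433933
```

View pics/w21.png

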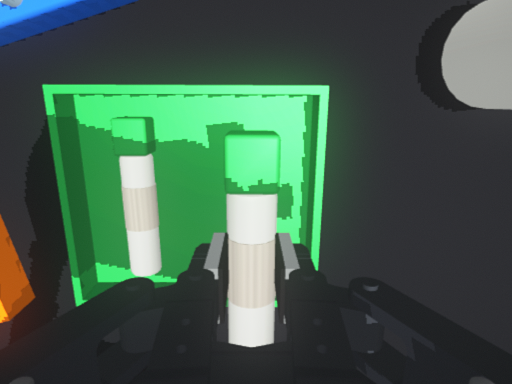

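Emit:
apply_moves(motion="0.1 0 0.1 -3 0 0 0; 0.1 0 0 -3 0 0 0; 0.1 0 0 -1.5 0 0 0; 0.1 0 0 -0.6 0 0 0; 0.1 0 0 -0.15 0 0 0; 0.1 0 0 0 0 0 0; 0.1 0 0 0 0 0 0")

```text
time_s: 51.6
eef_pos: [639.3, -148.6, 14.9]
orientation: [0.0, -0.668, 0.744, -0.001]
wrist_force: [-0.7, -0.0, 0.0]
opening: 20.1
```

Emit:
apply_moves(motion="0.1 0 0 -0.2 0 0 0; 0.1 0 0 0 0 0 0; 0.1 0 0 0 0 0 0; 0.3 0 0 0 0 0 0; 0.38 0 0 0 0 0 0; 0.38 0 0 0 0 0 0; 0.38 0 0 0 0 0 0; 0.38 0 0 1 0 0 0; 0.38 0 0 3 0 0 0; 0.38 0 0 4 0 0 0; 0.5 0 0 4 0 0 0; 0.5 0 0 4 0 0 0")

```text
time_s: 52.8
eef_pos: [638.4, -148.2, 174.1]
orientation: [0.0, -0.668, 0.744, -0.0]
wrist_force: [0.2, -0.8, -0.2]
opening: 42.6
```

Emit:
apply_moves(motion="0.5 -4 -2 2 0 0 0; 0.5 -4 -2 2 0 0 0; 0.5 -4 -2 2 0 0 0; 0.5 -4 -2 0 0 0 0; 0.5 -4 -2 0 0 0 0; 0.5 -3 -4 0 0 0 0; 0.5 -1 -4 0 0 0 0; 0.5 0 -3 0 0 0 0; 0.5 0 0 0 0 0 0; 0.5 0 0 0 0 0 0")

```text
time_s: 53.8
eef_pos: [398.3, -358.4, 232.1]
orientation: [0.0, -0.667, 0.745, -0.0]
wrist_force: [-0.4, 1.0, 0.2]
opening: 42.8
```

Run:
```python
from h import *
s=robot.read_state(); print(s['eef_pos'],yaw(),s['opening'])
c=shot('top','t22.png'); [print(*o) for o in tubes(c,'top')]
for k in ['muff_blue_crown','muff_yellow_crown','reagent_bottle','microtube_rack','beaker']:
    for r in robot.pinpoint('top',k)[:1]: print(k,round(r['p'],2),c2w(c,r['xyz']).round(0))
c=shot('scene','s22.png')
for k in ['muff_blue_crown','muff_yellow_crown','reagent_bottle','microtube_rack','beaker']:
    for r in robot.pinpoint('scene',k)[:1]: print(k,round(r['p'],2),c2w(c,r['xyz']).round(0))
im=cv2.cvtColor(c['image'],cv2.COLOR_RGB2BGR)[170:330,150:450]; cv2.imwrite('pics/s22c.png',cv2.resize(im,(800,427),interpolation=cv2.INTER_CUBIC))
```

```text
[ 398.31278598 -358.43238178  232.11370485] 263.72 42.80347752859257
0.75 294 (651.3, -72.7) [23, 111] -6.4 70.0 0.16 [267. 152.]
0.61 298 (641.3, -147.6) [23, 114] -6.4 70.0 0.18 [293. 156.]
0.75 350 (300.9, 208.9) [24, 110] 2.6 170.0 0.05 [165. 277.]
0.73 254 (646.3, 80.0) [21, 106] 4.7 18.0 0.17 [214. 154.]
0.73 354 (219.0, -272.6) [28, 109] 156.7 90.0 1.0 [341. 306.]
0.59 303 (643.3, 127.9) [23, 113] 5.6 18.0 0.2 [197. 155.]
0.58 316 (640.3, 172.3) [23, 113] 5.5 18.0 0.22 [182. 156.]
muff_blue_crown 0.76 [379. 350. 178.]
muff_yellow_crown 0.97 [521. 352. 183.]
reagent_bottle 0.98 [ 720. -312.   -3.]
microtube_rack 0.75 [796. -13.   1.]
beaker 0.65 [728. 293.   1.]
muff_blue_crown 0.73 [379. 350. 184.]
muff_yellow_crown 0.97 [524. 348. 179.]
reagent_bottle 0.6 [ 718. -317.   -1.]
microtube_rack 0.81 [798. -13.  -2.]
beaker 0.94 [727. 284.   0.]
```

View pics/t22.png

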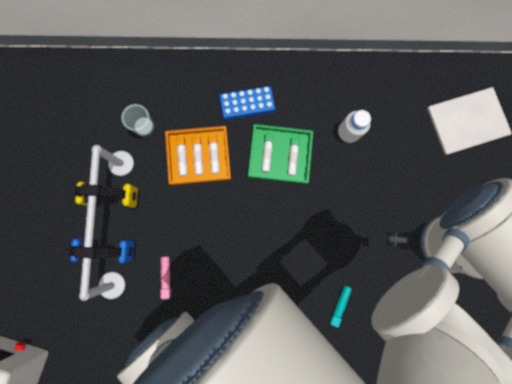

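View pics/s22c.png

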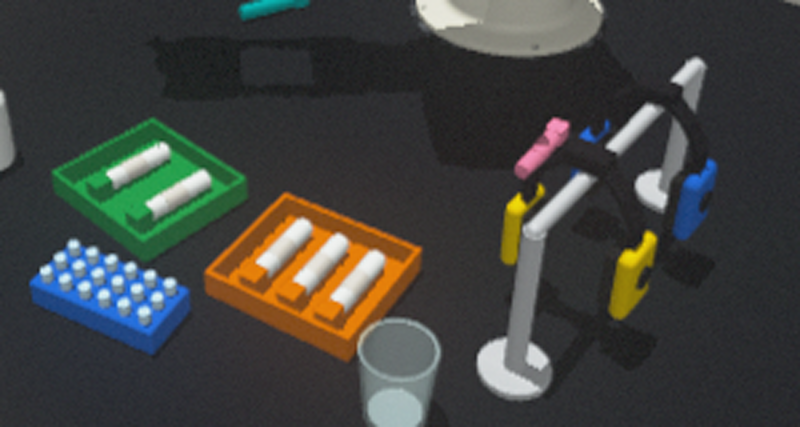

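Run:
```python
from h import *
print(robot.close_job())
```

```text
the job is handed in; nothing more can be done
None
```

The job is finished and handed in at about 54 s of the 208 s allowed.

- **Ear defenders:** I hung blue first, then yellow. Both headbands rest across the bar with one cup on each side. The last pictures put the crown points at about (379, 350, 181) and (522, 350, 181), against a bar top at about z = 183.
- **Tubes:** Five of the six were on the bench, three orange and two green, with no third green in any picture. All five lie flat in their matching trays, aligned with the tray. I saw no tube knocked aside.
- **Left alone:** The reagent bottle, microtube rack, beaker, and the pink and turquoise look-alikes are where they started, within the measuring error.

**Checks:** The top and scene pictures agree with each other. The only differences were a few millimetres in the network readings: up to about 9 mm between cameras for the beaker, and 5–6 mm in the crown heights. None of the final checks failed. The highest wrist force I read was about 26 N, when the blue ear defender touched down on the bar.

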